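# Screw down the heater block through its deep well

## Robot

A 7-joint arm with a two-finger parallel gripper is mounted at the origin on the work surface. World frame = base frame: x ahead of the robot, y to its left, z up, the work surface at z = 0. Lengths are in mm, angles in rad, forces in N, time in s.
With the tool pointing down it reaches from about 400 to 925 mm from the base axis. Payload 5.6 kg.
Tool frame: the origin (TCP) lies on the centre line of the jaws, within the pads' length; the fingertips stand robot.tip_extent ahead of it and the grasp point (between the pads) lies 5 mm behind it (robot.tip_extent is the distance from the TCP to the fingertips, in mm); z points along the fingers, y is the direction in which the jaws open and shut (so a half turn about z gives the same grasp; the last joint's range is limited). The gripper opens to 85 mm and grips with 20 to 120 N. Pads are 22 mm wide; open, the fingers measure 114 mm over their backs; the gripper's body (76 mm by 85 mm) begins 54 mm behind the grasp point. The pads swing forward as they close: fully open they stand 13 mm farther back than shut.
Start: joints at [-1.218, 0.468, -0.012, 1.603, 0.006, 1.071, -0.056], TCP at [250.644, 599.738, 245.29] pointing down, gripper open.
Joint ranges: [-2.53, 2.53], [-0.31, 2.02], [-1.57, 1.55], [0.28, 2.44], [-1.29, 4.43], [0.15, 1.84], [-2.92, 2.92]. Speed limits (rad/s): [2.57, 2.57, 3.14, 3.14, 3.14, 3.14, 3.14].

## Interface

Orientations are given as a unit quaternion [w, x, y, z].
In Python, from plant import status, vision, hand_in, recognise, landmark_of, robot gives the robot as it stands.
- The arm moves only by the tool servo_tool, never from a script. Its argument "plan" is a list of rows, each an object of numbers: "x", "y", "z": the shift along the world's x, y, z in m; "rx", "ry", "rz": the turn, a rotation vector about the world's x, y, z in degrees. A call has 1 to 8 rows; each row is the pose to reach, as a shift and turn from the pose commanded when the call began; what a row does not reach only later rows make up. A row lasts 1/8 s, in which the tool goes at most 62.5 mm and 10.7 degrees, less where a joint would pass 70% of its speed; a pose out of reach is approached as far as the arm can. A call with a gripper value outside its range is refused whole. "fingers" is the closure in counts, from 0 (fully open) to 255 (shut), set as the call begins (left out, the last holds). The fingers move at their own pace and stop on an object; the grip force is fixed at half the most. Time passes only in rows, so rows that repeat a pose let the fingers close. It gives the time, the measured TCP pose, the force and the opening at its end, in the units of the state.
- status.read_state(): the state, without advancing time (a new reading comes with each control period).
- vision.read_camera(name): name is "scene" or "top" or "wrist"; returns the picture (384x512x3 uint8, blue, green, red); there is no depth.
- vision.camera_model(name): a dict with "fovy" (degrees; the focal length in pixels is half the picture's height over the tangent of half this angle, whatever the lens; pixels are square), "cx", "cy" (the principal point, pixels), "R" (3x3) and "t" (3): a world point X has camera coordinates R X + t; the wrist camera has in their place "T_tool_cam" (4x4, takes a point from camera to tool coordinates, whose origin is the TCP and whose axes are the flange's). Camera axes: x right, y down, z forward; pixel columns grow to the right and rows downward; lengths in mm; the calibration is good to about 2 mm. A picture is of the moment at which its call begins: read the wrist's pose just before it. camera_model takes no time and is no camera call.
- hand_in(): hands the job in, once; it reports no verdict.
Trained networks look in the newest picture that a camera, given by its name, has taken for a name from the list of things; names that differ only in an ending like _2 or _b are one class to them, and where a whole thing is asked for, a point or a joint stands for the part that bears it (a point fixed in the world has none). Each returns a list of dicts, best first, with "conf" (0 to 1); they miss things now and then, are a little off and sometimes report something else, mostly with a low value. They report only what shows in the picture. A call takes as long as a camera call. They do not tell look-alikes from the thing itself.
- recognise(camera, name): "pixel" ([column, row] in pixels, amid what is visible of it).
- landmark_of(camera, name): "pixel" ([column, row] in pixels: a listed point, or the origin of a listed thing).
The state is a dict: "time_s": time; "joint_pos": joint angles; "joint_vel": joint speeds; "effort": joint torques, N m; "ee_pos": TCP position; "eef_rot": TCP orientation; "ft_force": force on the tool from outside, world axes, zero at the start; "ft_torque": the same for the moment, N m; "finger_gap": finger opening in mm.
Only numpy, scipy, OpenCV 4.12 (cv2) and the standard library are available. Lean on these libraries where they do the work, as an engineer would, in place of code of your own. Each camera call takes 0.05 s, during which the arm holds its last target. There are 200 camera calls.

## Task

Take the long retaining screw out of its stand, lower it upright into the deep well of the dry-block heater and start it by feel: press lightly and turn it backwards (anticlockwise from above) until it drops into the thread, then turn it clockwise until its flange is fully home on the block, and let go. Never force or overtighten it, and leave the other things on the bench alone.

Things in the scene. Friction and masses are not known exactly. Their poses are not given: they have to be found in the camera images.
- screw_grip (a point): centre of the black T-bar handle of the loose retaining screw (steel, 128 mm long, about 160 g). The handle is 50 mm long along its own x, 14 mm thick along y, 24 mm high: grip it across the 14 mm. z points up along the screw. The screw starts upright in the stand, hanging by its flange, turned any way.
- screw_flange (a point): centre of the underside of the screw's round flange (44 mm in diameter, 4 mm thick), 26 mm below the handle's centre; a 10 mm neck lies between flange and handle. Below it the stem is 15 mm thick, 11 mm for the last 30 mm.
- screw_lugs (a point): on the screw's axis, 12 mm above the tip and 104 mm below the handle's centre, amid three round radial lugs (each 4 mm thick, 24 mm over all, 120 degrees apart, one under the handle's +x end): the screw's three-start right-hand thread
- screw_tip (a point): lower end of the screw, on its axis, 116 mm below the handle's centre; z up along the screw
- stand_mouth (a point): centre of the 27 mm through hole in the upper face of the white parking stand, a fixed block 75 x 75 mm and 92 mm high
- well_mouth (a point): centre of the well's mouth in the top of the fixed dry-block heater, 120 mm above the bench; z up, the well is vertical. It is 36 mm wide, narrowing within 5 mm to a 27 mm bore. White housing 170 mm (own x) by 220 mm (own y), 75 mm high, round an aluminium block 130 x 100 mm that rises to 120 mm.
- well_thread (a point): on the well's axis, 73 mm below the mouth, at the hidden three-start thread, turned a new way each time: no reading tells where it starts. Each start has a ramp: lugs on the ramps hold the flange 8 to 11 mm above the block. Ramps rise anticlockwise (4 mm in 64 degrees) and end in a step, where the screw, pressed down, drops about 8 mm into the thread, flange then 3 mm or less above the block.
- well_stops (a point): on the well's axis, 63 mm below the mouth, level with the top of three hidden guards, 46 degrees long, that roof the drops, so that only lugs coming anticlockwise up a ramp get in. Lugs landing on a guard hold the flange 17 mm up and, turned anticlockwise, first fall onto a ramp. Turned clockwise before the drop, lugs hit a wall. Over 0.2 N m of turning or 25 N of pressing forces the thread.
- well_spring (a point): on the axis, 74 mm below the mouth: top of a spring plunger. It lifts the screw's tip with 3.5 N at first touch (flange 16 mm above the block), 6 N when home: let go too early, the screw rises. The drop comes within 140 degrees of anticlockwise turning; then 55 to 90 degrees clockwise draw the flange onto the block: turning gets stiff and the thread holds it. Stop at about 0.2 N m.
- rack_mid (a point): centre of a blue tube rack, 85 x 120 x 45 mm, loose, a bystander
- tape: a roll of paper tape lying flat, 100 mm across, 24 mm high, loose, a bystander; origin under its centre
- jar: a white jar with a blue cap, 56 mm across, 75 mm high, loose, a bystander; origin under its centre
- calculator: a black desk calculator, 75 x 120 x 14 mm, loose, a bystander; origin under its centre
Not all that is in view belongs to the job. There is more than one size of the part that bears screw_grip; the job needs the middle-sized.

How it is judged:
By the outcome, as a careful person would: the job done as asked, in the order asked, and still so for the second after the job is handed in, with the robot touching nothing.
It also fails if it takes over 72 s, if anything falls off the work surface, if the arm or the gripper's body presses on something with over 40 N, if the wrist force passes 120 N, or if a joint passes its speed limit or range.

## Working session

There is one attempt and no reset: what is moved stays moved. The work goes in short steps, Python scripts to look and compute and a tool call to move; the robot and the scene stay as the last step left them, time stands still between calls to the robot, and variables do not carry over. Pictures are saved under pics/ and viewed, about 8 in all and at most 12, crops included, and the job is handed in when it is done.

Besides the shell and the picture viewer there is one more tool, called after "Emit:" as a command line: name --argument value ..., lists and objects as JSON in quotes. servo_tool: Moves the arm, as the interface text tells. Its arguments: {"type":"object","properties":{"plan":{"type":"array","items":{"type":"object","properties":{"x":{"type":"number"},"y":{"type":"number"},"z":{"type":"number"},"rx":{"type":"number"},"ry":{"type":"number"},"rz":{"type":"number"}}}},"fingers":{"type":"number"}},"required":["plan"]}

```bash
ls; mkdir -p pics; python3 - <<'E'
from plant import status, vision, recognise, landmark_of, robot
import cv2
s=status.read_state(); print({k:s[k] for k in ('time_s','ee_pos','eef_rot','ft_force','ft_torque','finger_gap')}); print(robot.tip_extent)
for c in('scene','top'):
    cv2.imwrite(f'pics/{c}0.png',vision.read_camera(c))
    m=vision.camera_model(c); print(c,m)
    for n in('screw_grip','screw_flange','stand_mouth','well_mouth'):
        print(c,n,[(d['pixel'],round(d['conf'],2)) for d in landmark_of(c,n)][:5])
print(vision.camera_model('wrist'))
E
```

```text
pics
{'time_s': 0.0, 'ee_pos': array([250.46213187, 599.21999258, 244.32361457]), 'eef_rot': array([-1.17137125e-04,  1.96646211e-01,  9.80474102e-01, -8.88712671e-04]), 'ft_force': array([-0.22213669,  0.09578463, -0.56343175]), 'ft_torque': array([ 0.01219238, -0.00892056,  0.02518525]), 'finger_gap': 85.52905830299959}
14.0
scene {'fovy': 47.331569267482934, 'cx': 256.00225255520104, 'cy': 196.38815903578185, 'R': array([[-0.12377898,  0.9922727 , -0.00858201],
       [ 0.8613447 ,  0.10314436, -0.49744   ],
       [-0.49271095, -0.06896469, -0.86745593]]), 't': array([  70.77270995, -455.53364455, 1563.77747343])}
scene screw_grip [([347.1, 144.2], 0.7), ([345.1, 187.2], 0.46), ([310.9, 184.5], 0.46), ([220.4, 178.0], 0.32)]
scene screw_flange [([344.1, 195.1], 0.77), ([309.1, 185.9], 0.64)]
scene stand_mouth [([344.3, 190.8], 0.85), ([119.9, 176.3], 0.34)]
scene well_mouth [([219.0, 178.0], 0.66)]
top {'fovy': 55.31295389512537, 'cx': 247.14815142633515, 'cy': 189.0936737747335, 'R': array([[ 0.0202629 , -0.99947849, -0.02514285],
       [-0.99901384, -0.01924696, -0.0400112 ],
       [ 0.03950641,  0.0259288 , -0.99888285]]), 't': array([   4.80679225,  574.5936091 , 1088.25661361])}
top screw_grip [([162.6, 200.1], 0.74), ([156.7, 243.9], 0.59), ([196.8, 208.5], 0.57)]
top screw_flange [([285.3, 195.8], 0.74), ([201.5, 204.4], 0.64), ([166.8, 198.6], 0.61), ([157.9, 244.5], 0.56)]
top stand_mouth [([160.6, 197.2], 0.6)]
top well_mouth [([283.8, 195.6], 0.92)]
{'fovy': 71.21894808997665, 'cx': 253.5859024167093, 'cy': 189.3754330360179, 'T_tool_cam': array([[ 3.12929855e-04, -9.53957326e-01, -2.99942198e-01,
         7.66461747e+01],
       [ 9.99999744e-01,  1.05563096e-04,  7.07559951e-04,
         6.48494904e-02],
       [-6.43319172e-04, -2.99942342e-01,  9.53957115e-01,
        -1.28268332e+02],
       [ 0.00000000e+00,  0.00000000e+00,  0.00000000e+00,
         1.00000000e+00]])}
```

```bash
python3 - <<'E'
import cv2,numpy as np
a=cv2.imread('pics/scene0.png');b=cv2.imread('pics/top0.png')
cv2.imwrite('pics/both0.png',cv2.resize(a,(800,600)));cv2.imwrite('pics/topb.png',cv2.resize(b,(800,600)))
E
```

```text
(no output)
```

View pics/both0.png

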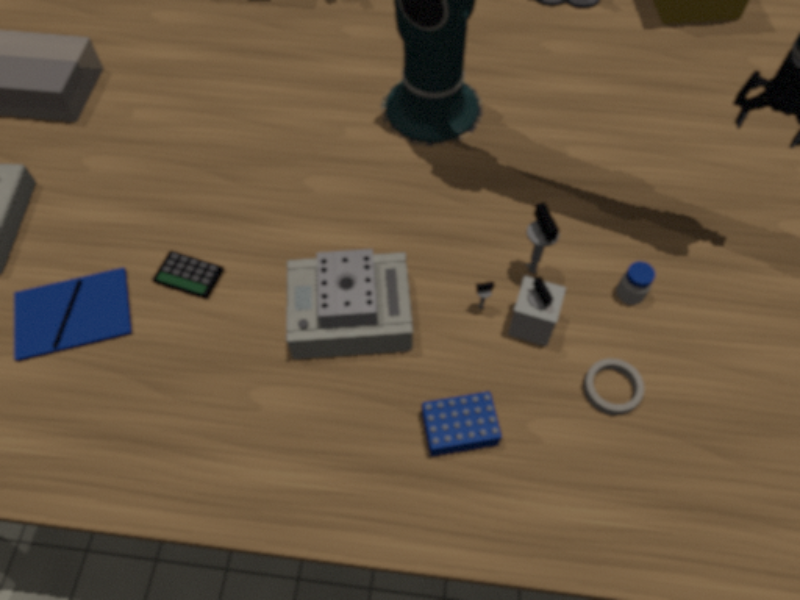

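View pics/topb.png

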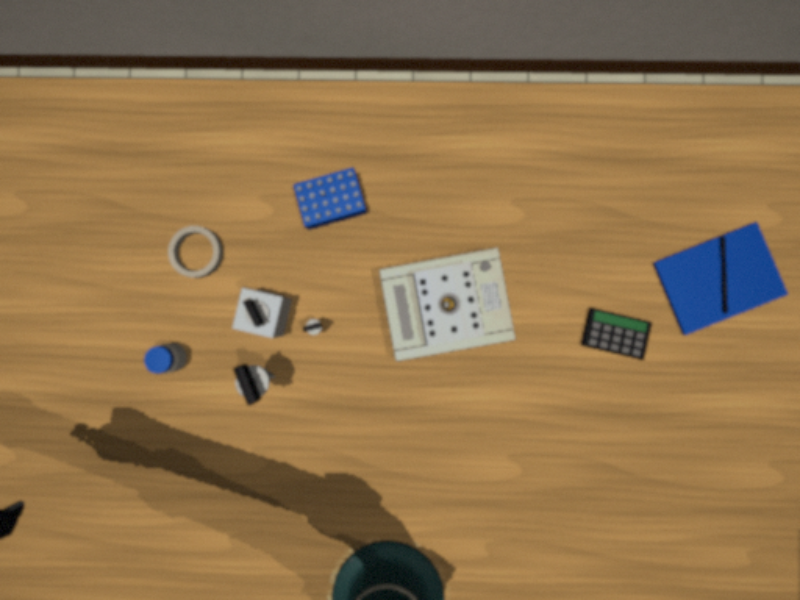

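Both views show three T-bar screws. The middle one is in the white stand (top ≈(162,200), scene ≈(346,187)). The large one is at top ≈(160,245) and the small one at ≈(200,208). The heater well is at top ≈(286,195).

```bash
cat > h.py <<'E'
import numpy as np,cv2
from scipy.spatial.transform import Rotation as Ro
from plant import status, vision, recognise, landmark_of, robot
def cam(c,s=None):
    m=vision.camera_model(c); f=192/np.tan(np.radians(m['fovy']/2))
    K=np.array([[f,0,m['cx']],[0,f,m['cy']],[0,0,1]])
    if c!='wrist': return K,m['R'],m['t']
    s=s or status.read_state(); q=s['eef_rot']; Rt=Ro.from_quat([q[1],q[2],q[3],q[0]]).as_matrix()
    T=np.eye(4);T[:3,:3]=Rt;T[:3,3]=s['ee_pos'];W=np.linalg.inv(T@m['T_tool_cam'])
    return K,W[:3,:3],W[:3,3]
def plane(C,px,z):
    K,R,t=C; d=R.T@np.linalg.solve(K,[px[0],px[1],1]); o=-R.T@t
    return (o+d*(z-o[2])/d[2]).round(1)
def proj(C,X):
    K,R,t=C;p=K@(R@np.array(X,float)+t);return (p[:2]/p[2]).round(1)
def st():
    s=status.read_state(); r=lambda k,n=2:np.round(s[k],n).tolist()
    q=s['eef_rot'];M=Ro.from_quat([q[1],q[2],q[3],q[0]]).as_matrix()
    print('t',round(s['time_s'],2),'p',r('ee_pos',1),'yawX',np.degrees(np.arctan2(M[1,0],M[0,0])).round(1),'tilt',M[:,2].round(4),'F',r('ft_force'),'M',r('ft_torque',3),'gap',round(s['finger_gap'],1),'j',r('joint_pos'))
E
python3 - <<'E'
from h import *
T=cam('top');S=cam('scene')
print('grip T',plane(T,(162.6,200.1),118),'S',plane(S,(345.5,187),118))
print('well',plane(T,(283.8,195.6),120),plane(T,(287,194),120),plane(S,(219,178),120),plane(S,(221.5,180.5),120))
print('mouth',plane(T,(160.6,197.2),92),plane(S,(344.3,190.8),92))
k=.64
print('handle ends',plane(T,(247*k,300*k),130),plane(T,(267*k,325*k),130))
for z in(50,100,150,180):print('big',z,plane(T,(156.7,243.9),z),plane(S,(347.1,144.2),z))
for z in(0,50,80):print('small',z,plane(T,(200,208),z),plane(S,(310.9,184.5),z))
print('jar',plane(T,(102,229),75),'tape',plane(T,(124.5,161),24),'rack',plane(T,(211,127),45))
st()
E
```

```text
grip T [535.7 243.1 118. ] S [539.  239.7 118. ]
well [554.4 -85.9 120. ] [558.9 -94.4 120. ] [ 552.3 -103.1  120. ] [559.4 -95.  120. ]
mouth [543.9 255.7  92. ] [535.3 240.7  92. ]
handle ends [557.2 252.9 130. ] [514.9 217.  130. ]
big 50 [408.9 274.   50. ] [343.1 251.5  50. ]
big 100 [414.7 260.5 100. ] [381.5 243.7 100. ]
big 150 [420.4 247.  150. ] [419.8 236.  150. ]
big 180 [423.9 238.9 180. ] [442.8 231.4 180. ]
small 0 [514.6 158.5   0. ] [468.8 154.1   0. ]
small 50 [515.4 150.8  50. ] [499.8 151.   50. ]
small 80 [515.8 146.2  80. ] [518.5 149.2  80. ]
jar [450.3 425.1  75. ] tape [651.2 385.8  24. ] rack [753.5 125.2  45. ]
t 0.5 p [250.6, 599.7, 245.3] yawX 157.3 tilt [ 1.e-04 -0.e+00 -1.e+00] F [-0.69, 0.73, -0.47] M [-0.006, 0.014, -0.013] gap 85.6 j [-1.22, 0.47, -0.01, 1.6, 0.01, 1.07, -0.06]
```

Emit:
servo_tool --plan '[{"x": 0.024, "y": -0.03, "z": 0.005, "rz": -9.8}, {"x": 0.06, "y": -0.075, "z": 0.01, "rz": -19.6}, {"x": 0.1, "y": -0.125, "z": 0.015, "rz": -29.4}, {"x": 0.14, "y": -0.175, "z": 0.015, "rz": -39.2}, {"x": 0.18, "y": -0.225, "z": 0.015, "rz": -49}, {"x": 0.22, "y": -0.275, "z": 0.015, "rz": -58.8}, {"x": 0.26, "y": -0.325, "z": 0.015, "rz": -68.6}, {"x": 0.286, "y": -0.358, "z": 0.015, "rz": -78.4}]'

```text
validation failed for argument at $.pl...
```

Emit:
servo_tool --plan '[{"rz": -9.8}, {"rz": -19.6}, {"rz": -29.4}, {"rz": -39}, {"rz": -39}, {"rz": -39}]'

```text
validation failed for argument at $.pl...
```

```bash
python3 - <<'E'
from h import *
st();C=cam('wrist')
im=vision.read_camera('wrist')
for n in('screw_grip','screw_flange','stand_mouth'):
    for d in landmark_of('wrist',n)[:4]:
        print(n,d['pixel'],round(d['conf'],2),plane(C,d['pixel'],118 if n=='screw_grip' else 92))
cv2.imwrite('pics/w1.png',im)
E
```

```text
t 0.5 p [250.6, 599.7, 245.3] yawX 157.3 tilt [ 1.e-04 -0.e+00 -1.e+00] F [-0.69, 0.73, -0.47] M [-0.006, 0.014, -0.013] gap 85.6 j [-1.22, 0.47, -0.01, 1.6, 0.01, 1.07, -0.06]
```

View pics/w1.png

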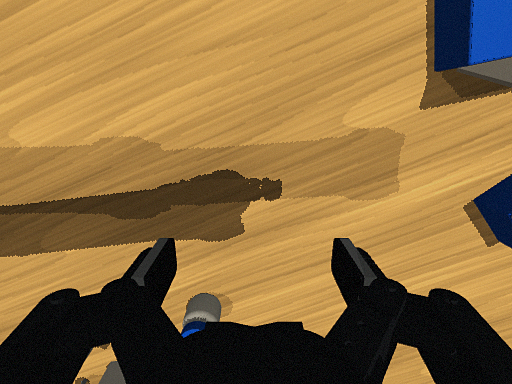

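The wrist view is still from the start pose (jaws at rows 240+, jar at (205,310)). The move was refused, so I'll retry with all keys filled in.

Emit:
servo_tool --plan '[{"x": 0.024, "y": -0.03, "z": 0.005, "rx": 0.0, "ry": 0.0, "rz": -9.8}, {"x": 0.06, "y": -0.075, "z": 0.01, "rx": 0.0, "ry": 0.0, "rz": -19.6}, {"x": 0.1, "y": -0.125, "z": 0.015, "rx": 0.0, "ry": 0.0, "rz": -29.4}, {"x": 0.14, "y": -0.175, "z": 0.015, "rx": 0.0, "ry": 0.0, "rz": -39.2}, {"x": 0.18, "y": -0.225, "z": 0.015, "rx": 0.0, "ry": 0.0, "rz": -49.0}, {"x": 0.22, "y": -0.275, "z": 0.015, "rx": 0.0, "ry": 0.0, "rz": -58.8}, {"x": 0.26, "y": -0.325, "z": 0.015, "rx": 0.0, "ry": 0.0, "rz": -68.6}, {"x": 0.286, "y": -0.358, "z": 0.015, "rx": 0.0, "ry": 0.0, "rz": -78.4}]'

```text
time_s: 1.7
ee_pos: [538.2, 239.3, 260.7]
eef_rot: [0.0, 0.774, 0.633, 0.0]
ft_force: [0.3, 0.1, -0.0]
finger_gap: 85.3
```

Emit:
servo_tool --plan '[{"x": 0, "y": 0, "z": 0, "rx": 0, "ry": 0, "rz": -9.8}, {"x": 0, "y": 0, "z": 0, "rx": 0, "ry": 0, "rz": -19.6}, {"x": 0, "y": 0, "z": 0, "rx": 0, "ry": 0, "rz": -29.4}, {"x": 0, "y": 0, "z": 0, "rx": 0, "ry": 0, "rz": -39}, {"x": 0, "y": 0, "z": 0, "rx": 0, "ry": 0, "rz": -39}]'

```text
time_s: 2.33
ee_pos: [536.6, 241.9, 260.3]
eef_rot: [0.0, 0.94, 0.342, 0.0]
ft_force: [0.2, 0.3, -0.4]
finger_gap: 85.2
```

```bash
python3 - <<'E'
from h import *
st();C=cam('wrist')
im=vision.read_camera('wrist')
for n in('screw_grip','screw_flange','stand_mouth'):
    for d in landmark_of('wrist',n)[:4]:
        print(n,d['pixel'],round(d['conf'],2),plane(C,d['pixel'],118 if n=='screw_grip' else 92))
cv2.imwrite('pics/w2.png',im)
E
```

```text
t 2.33 p [536.6, 241.9, 260.3] yawX 40.0 tilt [ 1.e-04 -2.e-04 -1.e+00] F [0.16, 0.3, -0.42] M [-0.02, -0.047, -0.031] gap 85.2 j [-0.9, 0.37, 0.54, 1.77, -0.22, 1.06, -1.16]
screw_grip [250.1, 180.7] 0.89 [535.3 245.6 118. ]
screw_grip [177.7, 277.7] 0.76 [389.1 234.9 118. ]
screw_grip [298.5, 231.3] 0.55 [525.1 167.  118. ]
screw_flange [295.6, 224.7] 0.96 [522.5 163.7  92. ]
screw_flange [187.8, 262.6] 0.58 [395.9 232.7  92. ]
screw_flange [253.8, 176.5] 0.56 [536.  241.2  92. ]
```

View pics/w2.png

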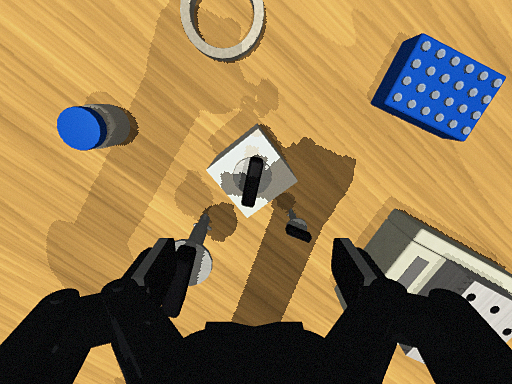

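The wrist view shows the stand at (253,172) with its T-handle at (253,181), slightly tilted. The big screw is at lower left (185,270) and the small one at (297,230). Next I'll measure the handle's direction.

```bash
python3 - <<'E'
from h import *
C=cam('wrist');im=cv2.imread('pics/w2.png')
m=(im.max(2)<45).astype(np.uint8);m[:, :225]=0;m[:,280:]=0;m[:140]=0;m[225:]=0
n,l,s,c=cv2.connectedComponentsWithStats(m);i=1+s[1:,4].argmax();print(s[i],c[i])
p=np.argwhere(l==i)[:,::-1].astype(np.float32)
r=cv2.minAreaRect(p);b=cv2.boxPoints(r);print(b.round(1))
for z in(130,):
  w=[plane(C,q,z) for q in b];print(w)
  e=[(w[k]-w[(k+1)%4])[:2] for k in range(4)]
  print([(np.hypot(*v).round(1),np.degrees(np.arctan2(v[1],v[0])).round(1)) for v in e],np.mean(w,0))
for z in(118,130):
  w=np.array([plane(C,q,z)[:2] for q in p]);v=np.linalg.eigh(np.cov(w.T))[1][:,1];print(z,w.mean(0),np.degrees(np.arctan2(v[1],v[0]))%180)
cv2.imwrite('pics/w2c.png',cv2.resize(im[130:240,200:310],(660,660),interpolation=0)[:600])
E
```

```text
[242 156  21  51 664] [251.99548193 181.30572289]
[[239.6 203.8]
 [250.4 155.4]
 [264.2 158.5]
 [253.5 206.9]]
[array([512.1, 240. , 130. ]), array([557.7, 263.7, 130. ]), array([564.1, 251.4, 130. ]), array([518.7, 226.9, 130. ])]
[(np.float64(51.4), np.float64(-152.5)), (np.float64(13.9), np.float64(117.5)), (np.float64(51.6), np.float64(28.4)), (np.float64(14.7), np.float64(-63.3))] [538.15 245.5  130.  ]
118 [535.84743976 243.48192771] 28.543331814489903
130 [538.48478916 245.59578313] 28.537332122327882
```

View pics/w2c.png

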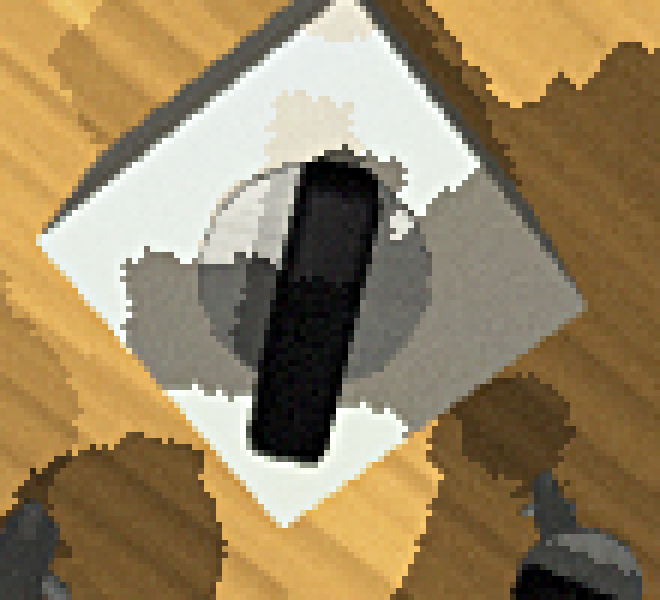

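Emit:
servo_tool --plan '[{"x": 0.0015, "y": 0.003, "z": -0.02, "rx": 0, "ry": 0, "rz": -6}, {"x": 0.0015, "y": 0.003, "z": -0.05, "rx": 0, "ry": 0, "rz": -11.5}, {"x": 0.0015, "y": 0.003, "z": -0.08, "rx": 0, "ry": 0, "rz": -11.5}, {"x": 0.0015, "y": 0.003, "z": -0.11, "rx": 0, "ry": 0, "rz": -11.5}, {"x": 0.0015, "y": 0.003, "z": -0.13, "rx": 0, "ry": 0, "rz": -11.5}, {"x": 0.0015, "y": 0.003, "z": -0.14, "rx": 0, "ry": 0, "rz": -11.5}, {"x": 0.0015, "y": 0.003, "z": -0.144, "rx": 0, "ry": 0, "rz": -11.5}, {"x": 0.0015, "y": 0.003, "z": -0.144, "rx": 0, "ry": 0, "rz": -11.5}]'

```text
time_s: 3.52
ee_pos: [538.6, 244.9, 116.8]
eef_rot: [-0.0, 0.969, 0.246, 0.0]
ft_force: [-0.1, -0.4, -0.3]
finger_gap: 85.7
```

Emit:
servo_tool --plan '[{"x": 0, "y": 0, "z": 0, "rx": 0, "ry": 0, "rz": 0}, {"x": 0, "y": 0, "z": 0, "rx": 0, "ry": 0, "rz": 0}, {"x": 0, "y": 0, "z": 0, "rx": 0, "ry": 0, "rz": 0}, {"x": 0, "y": 0, "z": 0, "rx": 0, "ry": 0, "rz": 0}]' --fingers 120

```text
time_s: 4.03
ee_pos: [538.2, 244.8, 116.4]
eef_rot: [-0.0, 0.969, 0.245, 0.0]
ft_force: [0.8, -0.1, 0.3]
finger_gap: 45.2
```

```bash
python3 - <<'E'
from h import *
st()
im=vision.read_camera('wrist');cv2.imwrite('pics/w3.png',im)
E
```

```text
t 4.03 p [538.2, 244.8, 116.4] yawX 28.4 tilt [ 1.e-04  1.e-04 -1.e+00] F [0.76, -0.12, 0.34] M [-0.0, -0.01, 0.022] gap 45.2 j [-0.86, 0.57, 0.5, 1.87, -0.37, 0.8, -1.24]
```

View pics/w3.png

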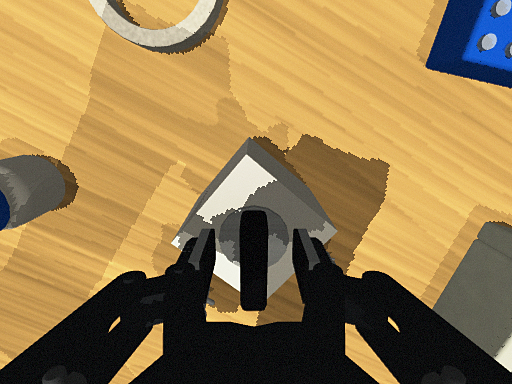

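The handle at (254,260) is centred and parallel between the pads, so I'll close on it.

Emit:
servo_tool --plan '[{"x": 0, "y": 0, "z": 0, "rx": 0, "ry": 0, "rz": 0}, {"x": 0, "y": 0, "z": 0, "rx": 0, "ry": 0, "rz": 0}, {"x": 0, "y": 0, "z": 0, "rx": 0, "ry": 0, "rz": 0}, {"x": 0, "y": 0, "z": 0, "rx": 0, "ry": 0, "rz": 0}, {"x": 0, "y": 0, "z": 0, "rx": 0, "ry": 0, "rz": 0}, {"x": 0, "y": 0, "z": 0, "rx": 0, "ry": 0, "rz": 0}]' --fingers 255

```text
time_s: 4.82
ee_pos: [538.2, 244.8, 116.4]
eef_rot: [-0.0, 0.969, 0.245, 0.0]
ft_force: [0.2, 0.1, 1.8]
finger_gap: 13.1
```

Emit:
servo_tool --plan '[{"x": 0, "y": 0, "z": 0.005, "rx": 0, "ry": 0, "rz": 0}, {"x": 0, "y": 0, "z": 0.015, "rx": 0, "ry": 0, "rz": 0}, {"x": 0, "y": 0, "z": 0.03, "rx": 0, "ry": 0, "rz": 0}, {"x": 0, "y": 0, "z": 0.05, "rx": 0, "ry": 0, "rz": 0}, {"x": 0, "y": 0, "z": 0.07, "rx": 0, "ry": 0, "rz": 0}, {"x": 0, "y": 0, "z": 0.095, "rx": 0, "ry": 0, "rz": 0}, {"x": 0, "y": 0, "z": 0.12, "rx": 0, "ry": 0, "rz": 0}, {"x": 0, "y": 0, "z": 0.145, "rx": 0, "ry": 0, "rz": 0}]'

```text
time_s: 5.82
ee_pos: [538.2, 244.7, 263.5]
eef_rot: [-0.0, 0.969, 0.245, 0.001]
ft_force: [-0.2, 1.2, -2.0]
finger_gap: 13.1
```

```bash
python3 - <<'E'
from h import *
st()
E
```

```text
t 5.83 p [538.2, 244.7, 263.5] yawX 28.4 tilt [ 9.e-04  7.e-04 -1.e+00] F [-0.17, 1.24, -2.03] M [0.024, -0.013, -0.01] gap 13.1 j [-0.94, 0.38, 0.59, 1.77, -0.24, 1.07, -1.34]
```

Emit:
servo_tool --plan '[{"x": 0, "y": -0.02, "z": 0.015, "rx": 0, "ry": 0, "rz": 0}, {"x": -0.005, "y": -0.06, "z": 0.03, "rx": 0, "ry": 0, "rz": 0}, {"x": -0.015, "y": -0.115, "z": 0.03, "rx": 0, "ry": 0, "rz": 0}, {"x": -0.022, "y": -0.17, "z": 0.03, "rx": 0, "ry": 0, "rz": 0}, {"x": -0.03, "y": -0.225, "z": 0.03, "rx": 0, "ry": 0, "rz": 0}, {"x": -0.037, "y": -0.28, "z": 0.03, "rx": 0, "ry": 0, "rz": 0}, {"x": -0.044, "y": -0.33, "z": 0.03, "rx": 0, "ry": 0, "rz": 0}, {"x": -0.048, "y": -0.36, "z": 0.03, "rx": 0, "ry": 0, "rz": 0}]'

```text
time_s: 6.82
ee_pos: [488.2, -119.5, 291.8]
eef_rot: [-0.0, 0.97, 0.243, 0.0]
ft_force: [0.4, 0.6, -1.7]
finger_gap: 13.2
```

Emit:
servo_tool --plan '[{"x": 0, "y": -0.015, "z": 0, "rx": 0, "ry": 0, "rz": 0}, {"x": 0, "y": -0.02, "z": 0, "rx": 0, "ry": 0, "rz": 0}, {"x": 0, "y": -0.02, "z": 0, "rx": 0, "ry": 0, "rz": 0}, {"x": 0, "y": -0.02, "z": 0, "rx": 0, "ry": 0, "rz": 0}]'

```text
time_s: 7.32
ee_pos: [490.1, -134.5, 291.2]
eef_rot: [-0.0, 0.969, 0.246, -0.0]
ft_force: [0.4, -0.4, -1.9]
finger_gap: 13.2
```

```bash
python3 - <<'E'
from h import *
st();C=cam('wrist')
im=vision.read_camera('wrist')
for d in landmark_of('wrist','well_mouth')[:3]: print(d['pixel'],round(d['conf'],2),plane(C,d['pixel'],120))
for c in('top','scene'):
    vision.read_camera(c)
    for d in landmark_of(c,'well_mouth')[:2]: print(c,d['pixel'],round(d['conf'],2),plane(cam(c),d['pixel'],120))
print('exp',proj(C,(559,-95,120)))
cv2.imwrite('pics/w4.png',im)
E
```

```text
t 7.33 p [490.1, -134.5, 291.2] yawX 28.5 tilt [-3.e-04  4.e-04 -1.e+00] F [0.35, -0.44, -1.91] M [0.019, 0.013, -0.035] gap 13.2 j [-0.49, 0.2, 0.8, 1.93, -0.17, 1.07, -0.69]
[252.4, 103.6] 0.83 [558.3 -95.8 120. ]
top [284.2, 194.0] 0.97 [558.8 -86.9 120. ]
scene [222.2, 181.0] 0.83 [560.8 -92.8 120. ]
scene [393.5, 246.9] 0.42 [700.7 361.7 120. ]
exp [252.  102.6]
```

View pics/w4.png

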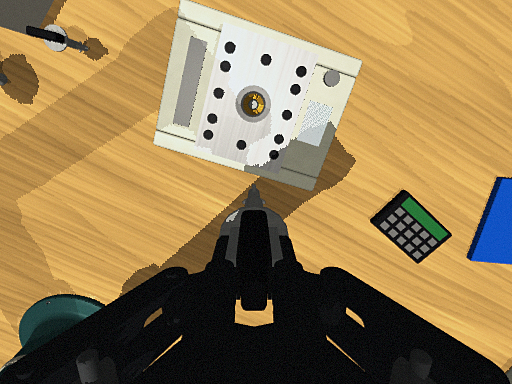

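The well mouth shows as a ring at (253,104), and the held screw's tip is at about (255,187). I'll refine both numerically.

```bash
python3 - <<'E'
from h import *
C=cam('wrist');s=status.read_state();im=cv2.imread('pics/w4.png')
q=s['eef_rot'];M=Ro.from_quat([q[1],q[2],q[3],q[0]]).as_matrix()
for L in(104,116): print('lug/tip exp',L,proj(C,s['ee_pos']+M@np.array([0,0,L-1.6])))
g=cv2.cvtColor(im,6)
a=im[80:130,228:278];b=im[170:220,228:278]
cv2.imwrite('pics/c5.png',np.hstack([cv2.resize(a,(400,400),interpolation=0),cv2.resize(b,(400,400),interpolation=0)]))
for z,r in((120,18),(115,13.5)):
  print(z,[proj(C,(558.3+r*np.cos(t),-95.3+r*np.sin(t),z)).tolist() for t in np.radians([28,118,208,298])],proj(C,(558.3,-95.3,z)))
E
```

```text
lug/tip exp 104 [253.7 194. ]
lug/tip exp 116 [253.7 190. ]
120 [[251.6, 85.1], [234.5, 103.1], [251.4, 120.7], [268.4, 103.4]] [251.5 103.3]
115 [[251.6, 90.0], [239.0, 103.2], [251.4, 116.2], [264.0, 103.4]] [251.5 103.3]
```

View pics/c5.png

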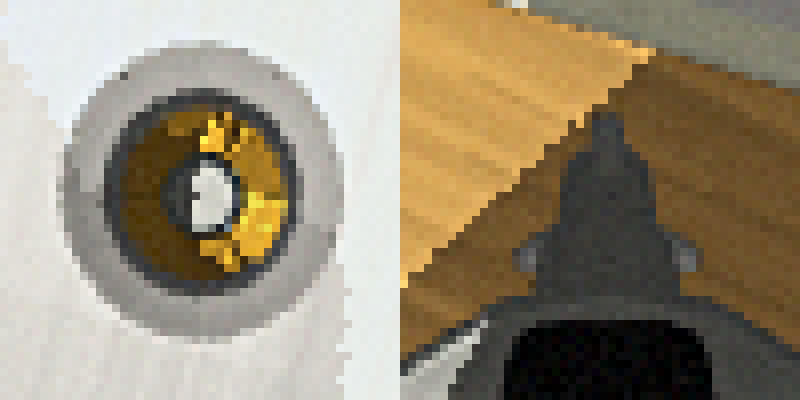

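Emit:
servo_tool --plan '[{"x": 0.02, "y": 0.011, "z": 0, "rx": 0, "ry": 0, "rz": 0}, {"x": 0.05, "y": 0.028, "z": -0.005, "rx": 0, "ry": 0, "rz": 0}, {"x": 0.066, "y": 0.037, "z": -0.015, "rx": 0, "ry": 0, "rz": 0}, {"x": 0.07, "y": 0.039, "z": -0.025, "rx": 0, "ry": 0, "rz": 0}, {"x": 0.07, "y": 0.039, "z": -0.035, "rx": 0, "ry": 0, "rz": 0}, {"x": 0.07, "y": 0.039, "z": -0.045, "rx": 0, "ry": 0, "rz": 0}, {"x": 0.07, "y": 0.039, "z": -0.045, "rx": 0, "ry": 0, "rz": 0}]'

```text
time_s: 8.5
ee_pos: [559.2, -96.6, 245.6]
eef_rot: [-0.0, 0.97, 0.245, -0.001]
ft_force: [-0.2, 0.0, -1.9]
finger_gap: 13.1
```

```bash
python3 - <<'E'
from h import *
st();C=cam('wrist')
im=vision.read_camera('wrist');cv2.imwrite('pics/w5.png',im)
s=cam('scene');i2=vision.read_camera('scene')
u=proj(s,(560,-96,130)).astype(int);print(u, proj(C,(559,-96.3,120)))
cv2.imwrite('pics/c6.png',np.hstack([cv2.resize(im[100:300,150:350],(400,400)),cv2.resize(i2[u[1]-60:u[1]+40,u[0]-50:u[0]+50],(400,400))]))
E
```

```text
t 8.5 p [559.2, -96.6, 245.6] yawX 28.4 tilt [-1.6e-03  2.0e-04 -1.0e+00] F [-0.18, 0.03, -1.86] M [0.054, 0.002, 0.004] gap 13.1 j [-0.47, 0.39, 0.74, 1.85, -0.3, 1.03, -0.68]
[220 178] [253.4 186.4]
```

View pics/c6.png

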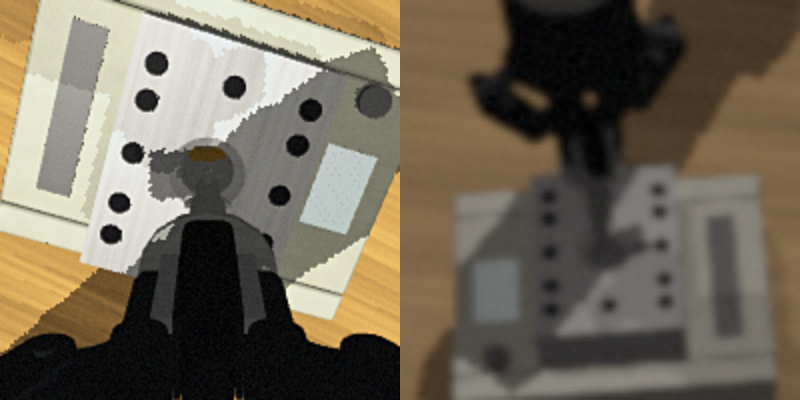

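Emit:
servo_tool --plan '[{"x": 0.001, "y": 0.0006, "z": -0.006, "rx": 0, "ry": 0, "rz": 0}, {"x": 0.001, "y": 0.0006, "z": -0.012, "rx": 0, "ry": 0, "rz": 0}, {"x": 0.001, "y": 0.0006, "z": -0.018, "rx": 0, "ry": 0, "rz": 0}, {"x": 0.001, "y": 0.0006, "z": -0.022, "rx": 0, "ry": 0, "rz": 0}, {"x": 0.001, "y": 0.0006, "z": -0.025, "rx": 0, "ry": 0, "rz": 0}, {"x": 0.001, "y": 0.0006, "z": -0.028, "rx": 0, "ry": 0, "rz": 0}, {"x": 0.001, "y": 0.0006, "z": -0.028, "rx": 0, "ry": 0, "rz": 0}]'

```text
time_s: 9.48
ee_pos: [561.0, -95.6, 218.1]
eef_rot: [-0.0, 0.969, 0.245, -0.0]
ft_force: [-0.5, -0.3, -1.7]
finger_gap: 13.3
```

```bash
python3 - <<'E'
from h import *
st()
im=vision.read_camera('wrist')
C=cam('wrist');print(proj(C,(559,-96.3,120)))
cv2.imwrite('pics/c7.png',cv2.resize(im[150:270,190:310],(600,600),interpolation=0))
E
```

```text
t 9.47 p [561.0, -95.6, 218.1] yawX 28.4 tilt [-4.e-04 -1.e-04 -1.e+00] F [-0.54, -0.26, -1.66] M [-0.034, 0.018, 0.009] gap 13.3 j [-0.45, 0.42, 0.72, 1.87, -0.33, 0.98, -0.66]
[253.1 197.8]
```

View pics/c7.png

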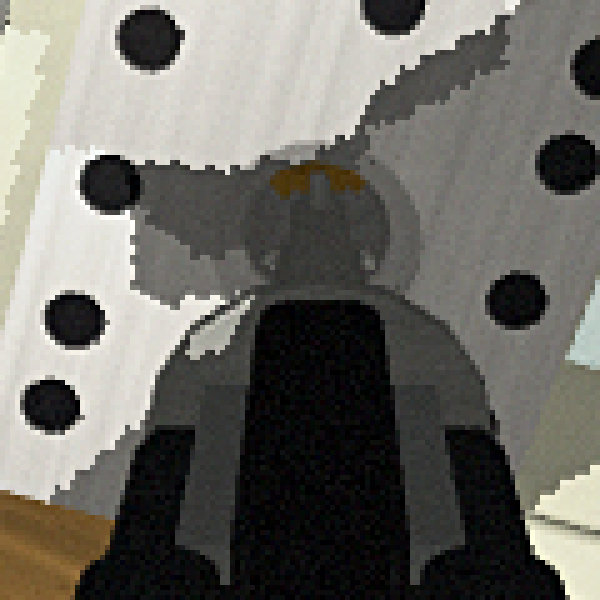

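Front and side lugs are centred in the bore (crop ≈(318,225)) and there is no contact force, so I'll go down.

Emit:
servo_tool --plan '[{"x": 0, "y": 0, "z": -0.003, "rx": 0, "ry": 0, "rz": 0}, {"x": 0, "y": 0, "z": -0.006, "rx": 0, "ry": 0, "rz": 0}, {"x": 0, "y": 0, "z": -0.009, "rx": 0, "ry": 0, "rz": 0}, {"x": 0, "y": 0, "z": -0.009, "rx": 0, "ry": 0, "rz": 0}]'

```text
time_s: 10.02
ee_pos: [560.9, -95.6, 208.9]
eef_rot: [-0.0, 0.969, 0.245, -0.0]
ft_force: [-0.0, -1.3, -1.8]
finger_gap: 13.2
```

Emit:
servo_tool --plan '[{"x": 0, "y": 0, "z": -0.006, "rx": 0, "ry": 0, "rz": 0}, {"x": 0, "y": 0, "z": -0.013, "rx": 0, "ry": 0, "rz": 0}, {"x": 0, "y": 0, "z": -0.02, "rx": 0, "ry": 0, "rz": 0}, {"x": 0, "y": 0, "z": -0.027, "rx": 0, "ry": 0, "rz": 0}, {"x": 0, "y": 0, "z": -0.034, "rx": 0, "ry": 0, "rz": 0}, {"x": 0, "y": 0, "z": -0.039, "rx": 0, "ry": 0, "rz": 0}, {"x": 0, "y": 0, "z": -0.042, "rx": 0, "ry": 0, "rz": 0}, {"x": 0, "y": 0, "z": -0.042, "rx": 0, "ry": 0, "rz": 0}]'

```text
time_s: 11.02
ee_pos: [561.1, -95.7, 167.1]
eef_rot: [0.0, 0.969, 0.245, -0.0]
ft_force: [-0.2, -0.3, -1.9]
finger_gap: 13.4
```

```bash
python3 - <<'E'
from h import *
st()
E
```

```text
t 11.03 p [561.1, -95.7, 167.1] yawX 28.4 tilt [-3.e-04 -1.e-04 -1.e+00] F [-0.22, -0.3, -1.87] M [-0.014, -0.007, -0.018] gap 13.4 j [-0.42, 0.49, 0.68, 1.91, -0.39, 0.88, -0.61]
```

Emit:
servo_tool --plan '[{"x": 0, "y": 0, "z": -0.002, "rx": 0, "ry": 0, "rz": 0}, {"x": 0, "y": 0, "z": -0.004, "rx": 0, "ry": 0, "rz": 0}, {"x": 0, "y": 0, "z": -0.006, "rx": 0, "ry": 0, "rz": 0}, {"x": 0, "y": 0, "z": -0.006, "rx": 0, "ry": 0, "rz": 0}]'

```text
time_s: 11.52
ee_pos: [561.3, -95.7, 161.6]
eef_rot: [-0.0, 0.969, 0.245, 0.0]
ft_force: [-2.0, -0.1, 0.3]
finger_gap: 13.4
```

Emit:
servo_tool --plan '[{"x": 0, "y": 0, "z": -0.001, "rx": 0, "ry": 0, "rz": 0}, {"x": 0, "y": 0, "z": -0.001, "rx": 0, "ry": 0, "rz": 0}]'

```text
time_s: 11.78
ee_pos: [561.5, -95.8, 161.3]
eef_rot: [-0.0, 0.969, 0.245, 0.0]
ft_force: [-1.5, 0.6, 8.1]
finger_gap: 13.3
```

Emit:
servo_tool --plan '[{"x": 0, "y": 0, "z": 0, "rx": 0, "ry": 0, "rz": 2.5}, {"x": 0, "y": 0, "z": 0, "rx": 0, "ry": 0, "rz": 5}, {"x": 0, "y": 0, "z": 0, "rx": 0, "ry": 0, "rz": 7.5}, {"x": 0, "y": 0, "z": 0, "rx": 0, "ry": 0, "rz": 10}, {"x": 0, "y": 0, "z": 0, "rx": 0, "ry": 0, "rz": 12.5}, {"x": 0, "y": 0, "z": 0, "rx": 0, "ry": 0, "rz": 15}]'

```text
time_s: 12.52
ee_pos: [561.5, -95.9, 161.3]
eef_rot: [0.0, 0.929, 0.37, 0.001]
ft_force: [-1.5, 0.6, 8.5]
finger_gap: 12.9
```

```bash
python3 - <<'E'
from h import *
st()
E
```

```text
t 12.53 p [561.5, -95.9, 161.3] yawX 43.5 tilt [ 1.e-03  4.e-04 -1.e+00] F [-1.52, 0.57, 8.51] M [0.099, 0.656, -0.083] gap 12.9 j [-0.36, 0.48, 0.61, 1.91, -0.36, 0.86, -0.38]
```

Emit:
servo_tool --plan '[{"x": 0, "y": 0, "z": 0, "rx": 0, "ry": 0, "rz": 2.5}, {"x": 0, "y": 0, "z": 0, "rx": 0, "ry": 0, "rz": 5}, {"x": 0, "y": 0, "z": 0, "rx": 0, "ry": 0, "rz": 7.5}, {"x": 0, "y": 0, "z": 0, "rx": 0, "ry": 0, "rz": 10}, {"x": 0, "y": 0, "z": 0, "rx": 0, "ry": 0, "rz": 12.5}, {"x": 0, "y": 0, "z": 0, "rx": 0, "ry": 0, "rz": 15}]'

```text
time_s: 13.28
ee_pos: [561.0, -95.7, 161.2]
eef_rot: [-0.0, 0.873, 0.488, 0.0]
ft_force: [-2.7, 0.9, 7.8]
finger_gap: 13.0
```

```bash
python3 - <<'E'
from h import *
st()
E
```

```text
t 13.28 p [561.0, -95.7, 161.2] yawX 58.5 tilt [-2.e-04  8.e-04 -1.e+00] F [-2.68, 0.89, 7.84] M [0.228, 0.945, -0.085] gap 13.0 j [-0.31, 0.47, 0.55, 1.9, -0.32, 0.85, -0.15]
```

Emit:
servo_tool --plan '[{"x": -0.0005, "y": 0, "z": 0, "rx": 0, "ry": 0, "rz": 2.5}, {"x": -0.0005, "y": 0, "z": 0, "rx": 0, "ry": 0, "rz": 5}, {"x": -0.0005, "y": 0, "z": 0, "rx": 0, "ry": 0, "rz": 7.5}, {"x": -0.0005, "y": 0, "z": 0, "rx": 0, "ry": 0, "rz": 10}, {"x": -0.0005, "y": 0, "z": 0, "rx": 0, "ry": 0, "rz": 12.5}, {"x": -0.0005, "y": 0, "z": 0, "rx": 0, "ry": 0, "rz": 15}]'

```text
time_s: 14.02
ee_pos: [560.5, -95.4, 160.8]
eef_rot: [-0.0, 0.801, 0.598, 0.0]
ft_force: [-2.2, 1.1, 2.5]
finger_gap: 12.9
```

```bash
python3 - <<'E'
from h import *
st()
E
```

```text
t 14.03 p [560.5, -95.4, 160.8] yawX 73.5 tilt [-3.e-04  8.e-04 -1.e+00] F [-2.2, 1.09, 2.53] M [0.393, 0.52, -0.007] gap 12.9 j [-0.27, 0.46, 0.48, 1.9, -0.28, 0.85, 0.07]
```

Emit:
servo_tool --plan '[{"x": 0, "y": 0, "z": 0, "rx": 0, "ry": 0, "rz": 2}, {"x": 0, "y": 0, "z": -0.001, "rx": 0, "ry": 0, "rz": 2}, {"x": 0, "y": 0, "z": -0.002, "rx": 0, "ry": 0, "rz": 2}, {"x": 0, "y": 0, "z": -0.003, "rx": 0, "ry": 0, "rz": 2}, {"x": 0, "y": 0, "z": -0.004, "rx": 0, "ry": 0, "rz": 2}, {"x": 0, "y": 0, "z": -0.004, "rx": 0, "ry": 0, "rz": 2}]'

```text
time_s: 14.78
ee_pos: [560.2, -95.4, 156.3]
eef_rot: [-0.001, 0.791, 0.612, -0.0]
ft_force: [-2.2, 1.2, 4.2]
finger_gap: 13.1
```

```bash
python3 - <<'E'
from h import *
st()
E
```

```text
t 14.78 p [560.2, -95.4, 156.3] yawX 75.4 tilt [-1.e-03  6.e-04 -1.e+00] F [-2.22, 1.16, 4.23] M [0.447, 0.807, 0.043] gap 13.1 j [-0.26, 0.46, 0.47, 1.9, -0.28, 0.84, 0.1]
```

Emit:
servo_tool --plan '[{"x": 0, "y": 0, "z": -0.001, "rx": 0, "ry": 0, "rz": 0}, {"x": 0, "y": 0, "z": -0.002, "rx": 0, "ry": 0, "rz": 0}, {"x": 0, "y": 0, "z": -0.002, "rx": 0, "ry": 0, "rz": 0}]'

```text
time_s: 15.15
ee_pos: [560.3, -95.4, 154.3]
eef_rot: [-0.0, 0.791, 0.612, -0.0]
ft_force: [-2.5, 1.8, 3.7]
finger_gap: 13.0
```

Emit:
servo_tool --plan '[{"x": 0, "y": 0, "z": -0.0005, "rx": 0, "ry": 0, "rz": 0}, {"x": 0, "y": 0, "z": -0.001, "rx": 0, "ry": 0, "rz": 0}]'

```text
time_s: 15.4
ee_pos: [560.3, -95.4, 153.5]
eef_rot: [-0.0, 0.791, 0.612, -0.0]
ft_force: [-4.1, 1.5, 5.9]
finger_gap: 12.6
```

Emit:
servo_tool --plan '[{"x": -0.0005, "y": 0, "z": -0.0005, "rx": 0, "ry": 0, "rz": 0}, {"x": -0.0005, "y": 0, "z": -0.0005, "rx": 0, "ry": 0, "rz": 2.5}, {"x": -0.0005, "y": 0, "z": -0.0003, "rx": 0, "ry": 0, "rz": 5}, {"x": -0.0005, "y": 0, "z": -0.0002, "rx": 0, "ry": 0, "rz": 7.5}, {"x": -0.0005, "y": 0, "z": 0, "rx": 0, "ry": 0, "rz": 10}]'

```text
time_s: 16.02
ee_pos: [560.1, -95.3, 153.3]
eef_rot: [-0.0, 0.734, 0.679, 0.0]
ft_force: [-2.2, 1.9, 4.5]
finger_gap: 13.1
```

```bash
python3 - <<'E'
from h import *
st()
E
```

```text
t 16.02 p [560.1, -95.3, 153.3] yawX 85.5 tilt [-3.e-04  5.e-04 -1.e+00] F [-2.22, 1.92, 4.48] M [0.654, 0.774, -0.038] gap 13.1 j [-0.22, 0.46, 0.43, 1.91, -0.25, 0.83, 0.26]
```

Emit:
servo_tool --plan '[{"x": 0, "y": 0, "z": -0.0005, "rx": 0, "ry": 0, "rz": 0}, {"x": 0, "y": 0, "z": -0.001, "rx": 0, "ry": 0, "rz": 0}, {"x": 0, "y": 0, "z": -0.001, "rx": 0, "ry": 0, "rz": 0}]'

```text
time_s: 16.4
ee_pos: [560.4, -95.4, 153.0]
eef_rot: [-0.0, 0.735, 0.678, 0.0]
ft_force: [-3.1, 2.8, 9.9]
finger_gap: 13.1
```

Emit:
servo_tool --plan '[{"x": 0, "y": 0, "z": 0.0001, "rx": 0, "ry": 0, "rz": 2.5}, {"x": 0, "y": 0, "z": 0.0002, "rx": 0, "ry": 0, "rz": 5}, {"x": 0, "y": 0, "z": 0.0004, "rx": 0, "ry": 0, "rz": 7.5}, {"x": 0, "y": 0, "z": 0.0005, "rx": 0, "ry": 0, "rz": 10}, {"x": 0, "y": 0, "z": 0.0006, "rx": 0, "ry": 0, "rz": 12.5}]'

```text
time_s: 17.02
ee_pos: [559.9, -95.3, 153.4]
eef_rot: [-0.001, 0.656, 0.755, 0.0]
ft_force: [-5.1, 2.4, 9.5]
finger_gap: 13.1
```

```bash
python3 - <<'E'
from h import *
st()
E
```

```text
t 17.02 p [559.9, -95.3, 153.4] yawX 98.0 tilt [-6.e-04  1.e-03 -1.e+00] F [-5.13, 2.37, 9.48] M [0.719, 1.35, -0.07] gap 13.1 j [-0.18, 0.46, 0.37, 1.9, -0.22, 0.82, 0.45]
```

Emit:
servo_tool --plan '[{"x": -0.0005, "y": 0.0004, "z": 0, "rx": 0, "ry": 0, "rz": 0}, {"x": -0.001, "y": 0.0006, "z": 0.0001, "rx": 0, "ry": 0, "rz": 2.5}, {"x": -0.001, "y": 0.0006, "z": 0.0003, "rx": 0, "ry": 0, "rz": 5}, {"x": -0.001, "y": 0.0006, "z": 0.0005, "rx": 0, "ry": 0, "rz": 7.5}, {"x": -0.001, "y": 0.0006, "z": 0.0006, "rx": 0, "ry": 0, "rz": 10}, {"x": -0.001, "y": 0.0006, "z": 0.0008, "rx": 0, "ry": 0, "rz": 12.5}]'

```text
time_s: 17.77
ee_pos: [559.0, -95.4, 153.8]
eef_rot: [0.0, 0.57, 0.822, -0.0]
ft_force: [-3.2, 0.7, 5.5]
finger_gap: 13.1
```

```bash
python3 - <<'E'
from h import *
st()
E
```

```text
t 17.77 p [559.0, -95.4, 153.8] yawX 110.5 tilt [-1.e-04 -2.e-04 -1.e+00] F [-3.23, 0.75, 5.47] M [0.265, 0.859, -0.031] gap 13.1 j [-0.14, 0.45, 0.32, 1.9, -0.19, 0.82, 0.64]
```

Emit:
servo_tool --plan '[{"x": -0.0003, "y": 0, "z": -0.0004, "rx": 0, "ry": 0, "rz": 0}, {"x": -0.0003, "y": 0, "z": -0.0007, "rx": 0, "ry": 0, "rz": 0}, {"x": -0.0003, "y": 0, "z": -0.0007, "rx": 0, "ry": 0, "rz": 0}]'

```text
time_s: 18.15
ee_pos: [559.1, -95.4, 153.7]
eef_rot: [0.0, 0.571, 0.821, 0.0]
ft_force: [-4.4, 1.2, 8.8]
finger_gap: 13.0
```

Emit:
servo_tool --plan '[{"x": -0.0003, "y": 0, "z": 0, "rx": 0, "ry": 0, "rz": 2.5}, {"x": -0.0004, "y": 0, "z": 0.0001, "rx": 0, "ry": 0, "rz": 5}, {"x": -0.0006, "y": 0, "z": 0.0002, "rx": 0, "ry": 0, "rz": 7.5}, {"x": -0.0008, "y": 0, "z": 0.0003, "rx": 0, "ry": 0, "rz": 10}, {"x": -0.001, "y": 0, "z": 0.0004, "rx": 0, "ry": 0, "rz": 12.5}]'

```text
time_s: 18.77
ee_pos: [558.0, -95.6, 153.7]
eef_rot: [0.0, 0.477, 0.879, -0.0]
ft_force: [-1.9, 1.0, 5.6]
finger_gap: 13.1
```

```bash
python3 - <<'E'
from h import *
st()
E
```

```text
t 18.77 p [558.0, -95.6, 153.7] yawX 123.0 tilt [ 6.e-04 -5.e-04 -1.e+00] F [-1.88, 1.03, 5.64] M [0.2, 0.792, -0.047] gap 13.1 j [-0.1, 0.44, 0.27, 1.9, -0.16, 0.81, 0.83]
```

Emit:
servo_tool --plan '[{"x": 0, "y": 0, "z": -0.0005, "rx": 0, "ry": 0, "rz": 0}, {"x": 0, "y": 0, "z": -0.001, "rx": 0, "ry": 0, "rz": 0}, {"x": 0, "y": 0, "z": -0.001, "rx": 0, "ry": 0, "rz": 0}]'

```text
time_s: 19.15
ee_pos: [558.2, -95.7, 153.4]
eef_rot: [0.001, 0.478, 0.878, 0.0]
ft_force: [-5.3, 0.8, 11.1]
finger_gap: 12.9
```

Emit:
servo_tool --plan '[{"x": 0, "y": 0, "z": 0.0, "rx": 0, "ry": 0, "rz": 2.5}, {"x": -0.0002, "y": -0.0001, "z": 0.0001, "rx": 0, "ry": 0, "rz": 5}, {"x": -0.0004, "y": -0.0002, "z": 0.0001, "rx": 0, "ry": 0, "rz": 7.5}, {"x": -0.0005, "y": -0.0003, "z": 0.0002, "rx": 0, "ry": 0, "rz": 10}]'

```text
time_s: 19.65
ee_pos: [557.8, -95.8, 153.2]
eef_rot: [0.001, 0.399, 0.917, 0.0]
ft_force: [-3.0, 1.0, 6.4]
finger_gap: 12.7
```

```bash
python3 - <<'E'
from h import *
st()
E
```

```text
t 19.65 p [557.8, -95.8, 153.2] yawX 133.0 tilt [ 1.4e-03 -3.0e-04 -1.0e+00] F [-2.96, 1.05, 6.41] M [0.255, 0.723, -0.061] gap 12.7 j [-0.07, 0.44, 0.23, 1.9, -0.13, 0.81, 0.98]
```

Emit:
servo_tool --plan '[{"x": 0, "y": 0, "z": -0.0005, "rx": 0, "ry": 0, "rz": 0}, {"x": 0, "y": 0, "z": -0.001, "rx": 0, "ry": 0, "rz": 0}, {"x": 0, "y": 0, "z": -0.001, "rx": 0, "ry": 0, "rz": 0}]'

```text
time_s: 20.02
ee_pos: [557.9, -95.8, 152.6]
eef_rot: [0.001, 0.4, 0.917, 0.0]
ft_force: [-3.2, 0.9, 10.2]
finger_gap: 12.9
```

```bash
python3 - <<'E'
from h import *
st()
im=vision.read_camera('wrist')
cv2.imwrite('pics/c8.png',cv2.resize(im[150:330,160:350],(760,600)))
E
```

```text
t 20.02 p [557.9, -95.8, 152.6] yawX 132.9 tilt [ 1.6e-03 -2.0e-04 -1.0e+00] F [-3.2, 0.9, 10.2] M [0.298, 1.032, -0.007] gap 12.9 j [-0.07, 0.44, 0.23, 1.9, -0.13, 0.81, 0.98]
```

View pics/c8.png

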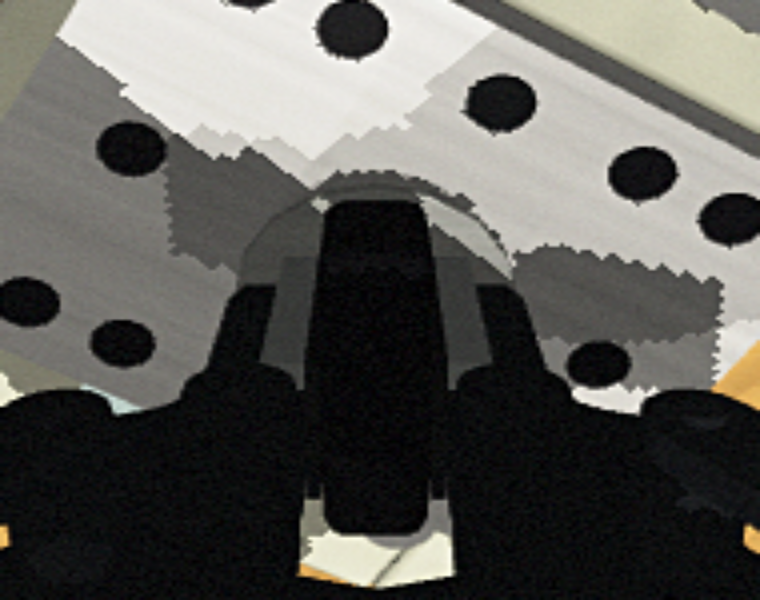

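The screw is still held, with its flange clear of the block and the handle square in the pads. I'll keep turning anticlockwise.

Emit:
servo_tool --plan '[{"x": -0.0002, "y": 0, "z": 0.0001, "rx": 0, "ry": 0, "rz": 2}, {"x": -0.0003, "y": 0, "z": 0.0002, "rx": 0, "ry": 0, "rz": 4}, {"x": -0.0004, "y": -0.0001, "z": 0.0002, "rx": 0, "ry": 0, "rz": 6}, {"x": -0.0005, "y": -0.0002, "z": 0.0003, "rx": 0, "ry": 0, "rz": 8}]'

```text
time_s: 20.58
ee_pos: [557.5, -95.8, 152.2]
eef_rot: [0.001, 0.334, 0.943, 0.0]
ft_force: [-1.0, 1.0, 3.8]
finger_gap: 12.9
```

```bash
python3 - <<'E'
from h import *
st()
E
```

```text
t 20.57 p [557.5, -95.8, 152.2] yawX 141.0 tilt [ 1.8e-03 -3.0e-04 -1.0e+00] F [-1.03, 1.04, 3.79] M [0.302, 0.33, -0.016] gap 12.9 j [-0.04, 0.44, 0.2, 1.9, -0.11, 0.81, 1.1]
```

Emit:
servo_tool --plan '[{"x": 0, "y": 0, "z": -0.0006, "rx": 0, "ry": 0, "rz": 0}, {"x": 0, "y": 0, "z": -0.0012, "rx": 0, "ry": 0, "rz": 0}, {"x": 0, "y": 0, "z": -0.0012, "rx": 0, "ry": 0, "rz": 0}]'

```text
time_s: 20.95
ee_pos: [557.4, -95.7, 150.9]
eef_rot: [0.001, 0.335, 0.942, 0.0]
ft_force: [-1.3, 1.1, 3.6]
finger_gap: 12.8
```

Free travel at spring force only, so this looks like the drop. I'll keep going down.

Emit:
servo_tool --plan '[{"x": 0, "y": 0, "z": -0.001, "rx": 0, "ry": 0, "rz": 0}, {"x": 0, "y": 0, "z": -0.002, "rx": 0, "ry": 0, "rz": 0}, {"x": 0, "y": 0, "z": -0.003, "rx": 0, "ry": 0, "rz": 0}, {"x": 0, "y": 0, "z": -0.003, "rx": 0, "ry": 0, "rz": 0}]'

```text
time_s: 21.45
ee_pos: [557.2, -95.6, 147.6]
eef_rot: [0.0, 0.335, 0.942, 0.0]
ft_force: [1.0, 0.6, 3.2]
finger_gap: 12.8
```

Emit:
servo_tool --plan '[{"x": 0, "y": 0, "z": -0.0006, "rx": 0, "ry": 0, "rz": 0}, {"x": 0, "y": 0, "z": -0.0012, "rx": 0, "ry": 0, "rz": 0}, {"x": 0, "y": 0, "z": -0.0012, "rx": 0, "ry": 0, "rz": 0}]'

```text
time_s: 21.82
ee_pos: [557.1, -95.6, 146.6]
eef_rot: [0.0, 0.334, 0.942, 0.0]
ft_force: [2.2, 0.7, 2.8]
finger_gap: 13.2
```

Emit:
servo_tool --plan '[{"x": 0, "y": 0, "z": -0.0006, "rx": 0, "ry": 0, "rz": 0}, {"x": 0, "y": 0, "z": -0.0012, "rx": 0, "ry": 0, "rz": 0}, {"x": 0, "y": 0, "z": -0.0012, "rx": 0, "ry": 0, "rz": 0}]'

```text
time_s: 22.2
ee_pos: [557.2, -95.6, 145.6]
eef_rot: [0.0, 0.335, 0.942, 0.0]
ft_force: [1.1, 0.3, 6.0]
finger_gap: 13.1
```

Emit:
servo_tool --plan '[{"x": 0, "y": 0, "z": -0.0005, "rx": 0, "ry": 0, "rz": 0}, {"x": 0, "y": 0, "z": -0.001, "rx": 0, "ry": 0, "rz": 0}, {"x": 0, "y": 0, "z": -0.001, "rx": 0, "ry": 0, "rz": 0}]'

```text
time_s: 22.58
ee_pos: [557.3, -95.7, 145.5]
eef_rot: [0.001, 0.335, 0.942, 0.0]
ft_force: [-0.6, 0.3, 12.2]
finger_gap: 13.3
```

It dropped about 7–8 mm (contact now at TCP z≈145.6), so it is in the thread. Next, clockwise.

Emit:
servo_tool --plan '[{"x": 0.0001, "y": 0, "z": 0.0002, "rx": 0, "ry": 0, "rz": -2.5}, {"x": 0.0002, "y": 0.0001, "z": 0.0001, "rx": 0, "ry": 0, "rz": -5}, {"x": 0.0003, "y": 0.0001, "z": 0.0, "rx": 0, "ry": 0, "rz": -7.5}, {"x": 0.0004, "y": 0.0002, "z": 0.0, "rx": 0, "ry": 0, "rz": -10}]'

```text
time_s: 23.08
ee_pos: [557.7, -95.4, 145.5]
eef_rot: [0.0, 0.416, 0.909, 0.0]
ft_force: [-0.4, 0.5, 10.9]
finger_gap: 13.4
```

```bash
python3 - <<'E'
from h import *
st()
E
```

```text
t 23.07 p [557.7, -95.4, 145.5] yawX 130.9 tilt [ 1.2e-03  2.0e-04 -1.0e+00] F [-0.36, 0.52, 10.85] M [0.258, 0.122, 0.059] gap 13.4 j [-0.08, 0.45, 0.24, 1.91, -0.14, 0.8, 0.95]
```

Emit:
servo_tool --plan '[{"x": 0.0001, "y": 0, "z": 0.0, "rx": 0, "ry": 0, "rz": -2.5}, {"x": 0.0002, "y": 0.0001, "z": 0.0, "rx": 0, "ry": 0, "rz": -5}, {"x": 0.0003, "y": 0.0001, "z": 0.0, "rx": 0, "ry": 0, "rz": -7.5}, {"x": 0.0004, "y": 0.0001, "z": 0.0, "rx": 0, "ry": 0, "rz": -10}]'

```text
time_s: 23.58
ee_pos: [558.2, -95.2, 145.5]
eef_rot: [0.0, 0.494, 0.87, 0.0]
ft_force: [-0.6, 0.7, 11.1]
finger_gap: 12.5
```

```bash
python3 - <<'E'
from h import *
st()
E
```

```text
t 23.57 p [558.2, -95.2, 145.5] yawX 120.9 tilt [ 1.2e-03  4.0e-04 -1.0e+00] F [-0.61, 0.69, 11.13] M [0.299, 0.104, 0.041] gap 12.5 j [-0.11, 0.46, 0.28, 1.91, -0.17, 0.8, 0.8]
```

Emit:
servo_tool --plan '[{"x": 0.0001, "y": 0, "z": 0.0, "rx": 0, "ry": 0, "rz": -2.5}, {"x": 0.0002, "y": 0.0001, "z": 0.0, "rx": 0, "ry": 0, "rz": -5}, {"x": 0.0003, "y": 0.0001, "z": 0.0, "rx": 0, "ry": 0, "rz": -7.5}, {"x": 0.0004, "y": 0.0001, "z": 0.0, "rx": 0, "ry": 0, "rz": -10}, {"x": 0.0005, "y": 0.0001, "z": 0.0, "rx": 0, "ry": 0, "rz": -12.5}]'

```text
time_s: 24.2
ee_pos: [558.7, -94.9, 145.3]
eef_rot: [0.0, 0.585, 0.811, 0.001]
ft_force: [0.5, 0.7, 10.6]
finger_gap: 12.9
```

```bash
python3 - <<'E'
from h import *
st()
im=vision.read_camera('wrist')
cv2.imwrite('pics/c9.png',cv2.resize(im[180:280,200:310],(660,600)))
E
```

```text
t 24.2 p [558.7, -94.9, 145.3] yawX 108.4 tilt [ 1.3e-03  5.0e-04 -1.0e+00] F [0.52, 0.74, 10.61] M [0.383, -0.046, 0.073] gap 12.9 j [-0.15, 0.46, 0.33, 1.91, -0.2, 0.8, 0.61]
```

View pics/c9.png

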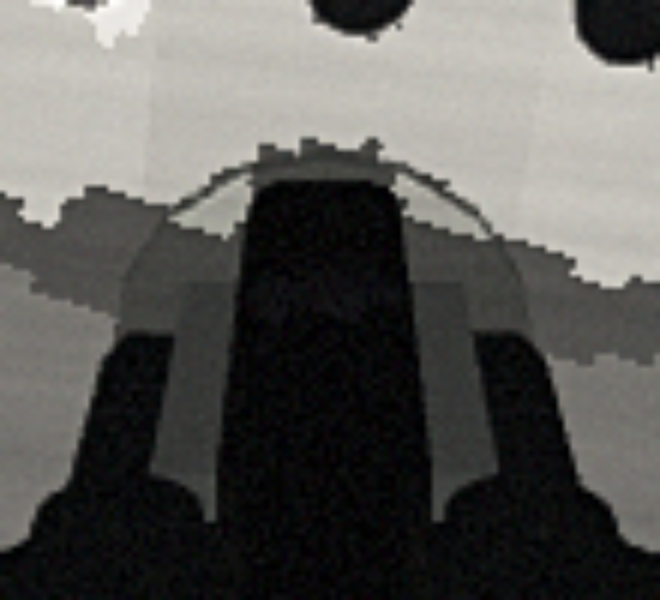

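The flange is now close over the block (shadow hugging its rim) and torque is only 0.07 N m. I'll continue in small steps.

Emit:
servo_tool --plan '[{"x": 0.0001, "y": 0, "z": 0.0, "rx": 0, "ry": 0, "rz": -2.5}, {"x": 0.0002, "y": 0.0, "z": 0.0, "rx": 0, "ry": 0, "rz": -5}, {"x": 0.0003, "y": 0.0, "z": 0.0, "rx": 0, "ry": 0, "rz": -7.5}, {"x": 0.0004, "y": 0.0, "z": 0.0, "rx": 0, "ry": 0, "rz": -10}]'

```text
time_s: 24.75
ee_pos: [559.0, -94.9, 145.0]
eef_rot: [0.0, 0.654, 0.757, 0.001]
ft_force: [1.2, 1.7, 8.0]
finger_gap: 13.1
```

```bash
python3 - <<'E'
from h import *
st()
E
```

```text
t 24.75 p [559.0, -94.9, 145.0] yawX 98.3 tilt [ 1.1e-03  5.0e-04 -1.0e+00] F [1.21, 1.69, 7.97] M [0.329, -0.205, 0.045] gap 13.1 j [-0.18, 0.47, 0.37, 1.91, -0.23, 0.8, 0.46]
```

Emit:
servo_tool --plan '[{"x": 0.0001, "y": 0, "z": 0.0, "rx": 0, "ry": 0, "rz": -2.5}, {"x": 0.0002, "y": 0.0, "z": -0.0001, "rx": 0, "ry": 0, "rz": -5}, {"x": 0.0003, "y": 0.0, "z": -0.0002, "rx": 0, "ry": 0, "rz": -7.5}, {"x": 0.0004, "y": 0.0, "z": -0.0003, "rx": 0, "ry": 0, "rz": -10}]'

```text
time_s: 25.25
ee_pos: [559.2, -95.1, 144.4]
eef_rot: [0.0, 0.717, 0.697, 0.0]
ft_force: [0.7, 1.5, 6.7]
finger_gap: 12.9
```

```bash
python3 - <<'E'
from h import *
st()
E
```

```text
t 25.25 p [559.2, -95.1, 144.4] yawX 88.3 tilt [ 6.e-04  2.e-04 -1.e+00] F [0.65, 1.5, 6.73] M [0.213, -0.192, 0.024] gap 12.9 j [-0.22, 0.47, 0.41, 1.91, -0.26, 0.81, 0.31]
```

Emit:
servo_tool --plan '[{"x": 0.0001, "y": 0, "z": -0.0001, "rx": 0, "ry": 0, "rz": -2.5}, {"x": 0.0002, "y": 0.0, "z": -0.0003, "rx": 0, "ry": 0, "rz": -5}, {"x": 0.0003, "y": 0.0, "z": -0.0004, "rx": 0, "ry": 0, "rz": -7.5}, {"x": 0.0004, "y": -0.0001, "z": -0.0006, "rx": 0, "ry": 0, "rz": -10}]'

```text
time_s: 25.75
ee_pos: [559.7, -95.0, 144.4]
eef_rot: [-0.0, 0.775, 0.632, 0.0]
ft_force: [0.1, 2.0, 12.7]
finger_gap: 12.9
```

```bash
python3 - <<'E'
from h import *
st()
E
```

```text
t 25.75 p [559.7, -95.0, 144.4] yawX 78.4 tilt [ 7.e-04  6.e-04 -1.e+00] F [0.05, 1.96, 12.67] M [0.316, 0.291, 0.133] gap 12.9 j [-0.25, 0.48, 0.46, 1.91, -0.29, 0.81, 0.16]
```

Height stopped at 144.4, the predicted home height, and torque is rising to 0.13. I'll ease the pressing and make fine turns.

Emit:
servo_tool --plan '[{"x": 0, "y": 0, "z": 0.0004, "rx": 0, "ry": 0, "rz": -0.5}, {"x": 0, "y": 0, "z": 0.0006, "rx": 0, "ry": 0, "rz": -1.0}, {"x": 0, "y": 0, "z": 0.0006, "rx": 0, "ry": 0, "rz": -1.5}]'

```text
time_s: 26.12
ee_pos: [559.6, -95.1, 144.4]
eef_rot: [0.0, 0.783, 0.622, 0.0]
ft_force: [1.5, 1.3, 6.3]
finger_gap: 13.1
```

```bash
python3 - <<'E'
from h import *
st()
E
```

```text
t 26.12 p [559.6, -95.1, 144.4] yawX 76.9 tilt [ 4.e-04  3.e-04 -1.e+00] F [1.47, 1.27, 6.33] M [0.267, -0.236, 0.063] gap 13.1 j [-0.25, 0.48, 0.46, 1.91, -0.29, 0.81, 0.14]
```

Emit:
servo_tool --plan '[{"x": 0, "y": 0, "z": 0, "rx": 0, "ry": 0, "rz": -1}, {"x": 0, "y": 0, "z": 0, "rx": 0, "ry": 0, "rz": -2}, {"x": 0, "y": 0, "z": 0, "rx": 0, "ry": 0, "rz": -3}]'

```text
time_s: 26.5
ee_pos: [559.5, -94.9, 144.4]
eef_rot: [-0.0, 0.799, 0.601, 0.0]
ft_force: [0.8, 2.3, 7.5]
finger_gap: 13.1
```

```bash
python3 - <<'E'
from h import *
st()
E
```

```text
t 26.5 p [559.5, -94.9, 144.4] yawX 73.9 tilt [ 1.e-04  5.e-04 -1.e+00] F [0.82, 2.29, 7.51] M [0.267, -0.101, 0.109] gap 13.1 j [-0.26, 0.48, 0.48, 1.92, -0.3, 0.81, 0.09]
```

Emit:
servo_tool --plan '[{"x": 0, "y": 0, "z": 0, "rx": 0, "ry": 0, "rz": -1}, {"x": 0, "y": 0, "z": 0, "rx": 0, "ry": 0, "rz": -2}, {"x": 0, "y": 0, "z": 0, "rx": 0, "ry": 0, "rz": -2}]'

```text
time_s: 26.88
ee_pos: [559.5, -94.9, 144.4]
eef_rot: [-0.0, 0.809, 0.587, 0.0]
ft_force: [0.5, 1.8, 7.0]
finger_gap: 13.1
```

```bash
python3 - <<'E'
from h import *
st()
E
```

```text
t 26.88 p [559.5, -94.9, 144.4] yawX 71.9 tilt [ 1.e-04  5.e-04 -1.e+00] F [0.53, 1.84, 7.03] M [0.351, -0.051, 0.118] gap 13.1 j [-0.27, 0.48, 0.49, 1.92, -0.3, 0.81, 0.06]
```

Emit:
servo_tool --plan '[{"x": 0, "y": 0, "z": 0, "rx": 0, "ry": 0, "rz": -1}, {"x": 0, "y": 0, "z": 0, "rx": 0, "ry": 0, "rz": -2}, {"x": 0, "y": 0, "z": 0, "rx": 0, "ry": 0, "rz": -2}]'

```text
time_s: 27.25
ee_pos: [559.4, -94.8, 144.4]
eef_rot: [-0.0, 0.819, 0.573, 0.0]
ft_force: [0.4, 2.5, 7.5]
finger_gap: 13.0
```

```bash
python3 - <<'E'
from h import *
st()
E
```

```text
t 27.25 p [559.4, -94.8, 144.4] yawX 69.9 tilt [-0.e+00  6.e-04 -1.e+00] F [0.44, 2.48, 7.48] M [0.395, -0.077, 0.06] gap 13.0 j [-0.28, 0.48, 0.49, 1.92, -0.31, 0.82, 0.03]
```

Emit:
servo_tool --plan '[{"x": 0, "y": 0, "z": 0, "rx": 0, "ry": 0, "rz": -1}, {"x": 0, "y": 0, "z": 0, "rx": 0, "ry": 0, "rz": -2}, {"x": 0, "y": 0, "z": 0, "rx": 0, "ry": 0, "rz": -3}]'

```text
time_s: 27.62
ee_pos: [559.5, -94.7, 144.4]
eef_rot: [-0.0, 0.834, 0.552, 0.0]
ft_force: [0.3, 1.5, 7.4]
finger_gap: 12.9
```

```bash
python3 - <<'E'
from h import *
st()
E
```

```text
t 27.62 p [559.5, -94.7, 144.4] yawX 67.0 tilt [ 0.e+00  6.e-04 -1.e+00] F [0.34, 1.48, 7.38] M [0.34, -0.098, 0.398] gap 12.9 j [-0.29, 0.49, 0.51, 1.92, -0.32, 0.82, -0.01]
```

Torque jumped to 0.4, so the stop is reached. I'll ease back at once.

Emit:
servo_tool --plan '[{"x": 0, "y": 0, "z": 0, "rx": 0, "ry": 0, "rz": 1.2}]'

```text
time_s: 27.75
ee_pos: [559.3, -94.7, 144.4]
eef_rot: [-0.0, 0.828, 0.561, 0.0]
ft_force: [-0.1, 1.9, 7.8]
finger_gap: 12.8
```

```bash
python3 - <<'E'
from h import *
st()
E
```

```text
t 27.75 p [559.3, -94.7, 144.4] yawX 68.2 tilt [-3.e-04  7.e-04 -1.e+00] F [-0.14, 1.95, 7.76] M [0.484, -0.04, 0.108] gap 12.8 j [-0.28, 0.49, 0.5, 1.92, -0.31, 0.82, 0.01]
```

Emit:
servo_tool --plan '[{"x": 0, "y": 0, "z": 0, "rx": 0, "ry": 0, "rz": -0.2}, {"x": 0, "y": 0, "z": 0, "rx": 0, "ry": 0, "rz": -0.4}]'

```text
time_s: 28.0
ee_pos: [559.4, -94.7, 144.4]
eef_rot: [-0.0, 0.83, 0.558, 0.0]
ft_force: [-0.7, 2.3, 7.3]
finger_gap: 13.1
```

```bash
python3 - <<'E'
from h import *
st()
E
```

```text
t 28.0 p [559.4, -94.7, 144.4] yawX 67.8 tilt [-1.e-04  8.e-04 -1.e+00] F [-0.68, 2.3, 7.32] M [0.454, -0.091, 0.238] gap 13.1 j [-0.28, 0.49, 0.5, 1.92, -0.32, 0.82, 0.0]
```

Emit:
servo_tool --plan '[{"x": 0, "y": 0, "z": 0, "rx": 0, "ry": 0, "rz": 0}, {"x": 0, "y": 0, "z": 0, "rx": 0, "ry": 0, "rz": 0}, {"x": 0, "y": 0, "z": 0, "rx": 0, "ry": 0, "rz": 0}, {"x": 0, "y": 0, "z": 0, "rx": 0, "ry": 0, "rz": 0}, {"x": 0, "y": 0, "z": 0, "rx": 0, "ry": 0, "rz": 0}]' --fingers 110

```text
time_s: 28.62
ee_pos: [559.3, -95.3, 143.9]
eef_rot: [-0.0, 0.83, 0.557, -0.0]
ft_force: [1.0, 0.2, 0.1]
finger_gap: 48.4
```

Emit:
servo_tool --plan '[{"x": 0, "y": 0, "z": 0.005, "rx": 0, "ry": 0, "rz": 0}, {"x": 0, "y": 0, "z": 0.02, "rx": 0, "ry": 0, "rz": 0}, {"x": 0, "y": 0, "z": 0.04, "rx": 0, "ry": 0, "rz": 0}, {"x": 0, "y": 0, "z": 0.07, "rx": 0, "ry": 0, "rz": 0}, {"x": 0, "y": 0, "z": 0.1, "rx": 0, "ry": 0, "rz": 0}, {"x": 0, "y": 0, "z": 0.1, "rx": 0, "ry": 0, "rz": 0}, {"x": 0, "y": 0, "z": 0.1, "rx": 0, "ry": 0, "rz": 0}]'

```text
time_s: 29.5
ee_pos: [559.1, -95.1, 244.2]
eef_rot: [-0.0, 0.83, 0.557, 0.0]
ft_force: [0.7, 0.4, -2.0]
finger_gap: 48.6
```

```bash
python3 - <<'E'
from h import *
st();C=cam('wrist')
im=vision.read_camera('wrist');vision.read_camera('scene')
for n in('screw_grip','screw_flange'):
    print(n,[(d['pixel'],round(d['conf'],2)) for d in landmark_of('wrist',n)[:2]])
print('exp grip',proj(C,(559,-96.3,146)),'flange',proj(C,(559,-96.3,120)))
# flange ellipse compare for heights
for h in(0,4,8,16): print(h,[proj(C,(559+22*np.cos(a),-96.3+22*np.sin(a),124+h)).tolist() for a in np.radians([67.8,157.8,337.8])])
cv2.imwrite('pics/c10.png',cv2.resize(im[130:290,160:350],(713,600)))
E
```

```text
t 29.5 p [559.1, -95.1, 244.2] yawX 67.7 tilt [ 1.e-04  3.e-04 -1.e+00] F [0.71, 0.42, -2.02] M [0.033, 0.077, -0.051] gap 48.6 j [-0.34, 0.35, 0.56, 1.84, -0.22, 1.01, -0.07]
screw_grip [([253.5, 196.3], 0.63)]
screw_flange [([254.2, 186.6], 0.89)]
exp grip [253.9 196.7] flange [253.9 188.2]
0 [[253.9, 167.2], [231.2, 189.4], [276.6, 189.4]]
4 [[253.9, 168.1], [230.9, 190.6], [276.9, 190.6]]
8 [[253.9, 169.1], [230.6, 191.9], [277.2, 191.9]]
16 [[253.9, 171.2], [229.9, 194.6], [278.0, 194.6]]
```

```bash
python3 - <<'E'
from h import *
st();C=cam('wrist')
im=vision.read_camera('wrist')
m=(im.max(2)<45).astype(np.uint8);m[:,:236]=0;m[:,272:]=0
n,l,s,c=cv2.connectedComponentsWithStats(m)
for i in range(1,n):
    if s[i,4]>150: print(s[i].tolist(),c[i].round(1))
a=np.radians(67.7);u=np.array([np.cos(a),np.sin(a)])
for h in(0,3,8,16):
    print(h,'handle top ends',[proj(C,(*(np.array([559,-96.3])+k*u),158+h)).tolist() for k in(25,-25)],'bottom end',proj(C,(*(np.array([559,-96.3])-25*u),134+h)))
print(status.read_state()['time_s'])
E
```

```text
t 29.7 p [558.9, -95.2, 243.2] yawX 67.7 tilt [-1.6e-03 -1.0e-04 -1.0e+00] F [1.05, -0.56, -0.06] M [-0.003, 0.018, 0.005] gap 48.5 j [-0.34, 0.36, 0.56, 1.84, -0.22, 1.01, -0.07]
[244, 167, 20, 70, 1030] [253.7 199.3]
[236, 323, 36, 61, 2124] [253.5 354. ]
0 handle top ends [[254.4, 172.7], [254.3, 228.4]] bottom end [254.3 217.4]
3 handle top ends [[254.4, 173.6], [254.3, 229.9]] bottom end [254.3 218.7]
8 handle top ends [[254.4, 175.2], [254.3, 232.5]] bottom end [254.3 220.8]
16 handle top ends [[254.4, 177.8], [254.3, 236.9]] bottom end [254.3 224.5]
29.75
```

```bash
python3 - <<'E'
from h import *
im=vision.read_camera('wrist')
g=im.max(2)
for r in range(160,244,2): print(r,g[r,232:277:2].tolist())
E
```

```text
160 [27, 20, 103, 235, 228, 225, 231, 193, 197, 193, 193, 191, 189, 198, 226, 224, 227, 229, 227, 225, 225, 221, 228]
162 [82, 255, 237, 224, 224, 223, 224, 195, 194, 190, 188, 188, 189, 191, 194, 228, 231, 228, 225, 220, 224, 228, 226]
164 [233, 225, 226, 221, 223, 225, 196, 191, 188, 194, 206, 191, 200, 195, 239, 227, 225, 220, 221, 230, 227, 226, 229]
166 [224, 225, 225, 225, 225, 224, 232, 189, 197, 72, 60, 65, 57, 66, 243, 222, 228, 226, 226, 227, 227, 229, 224]
168 [226, 220, 227, 227, 231, 232, 188, 86, 0, 0, 0, 3, 0, 8, 48, 30, 247, 230, 229, 228, 227, 217, 221]
170 [224, 224, 225, 227, 196, 102, 182, 0, 16, 7, 13, 12, 3, 3, 66, 93, 102, 194, 197, 227, 222, 223, 225]
172 [223, 222, 225, 226, 91, 211, 53, 0, 14, 12, 0, 15, 4, 10, 45, 96, 208, 195, 54, 227, 227, 225, 226]
174 [222, 220, 228, 135, 204, 200, 59, 19, 13, 24, 22, 25, 11, 18, 30, 91, 198, 196, 205, 116, 228, 227, 223]
176 [223, 183, 148, 203, 198, 207, 20, 14, 24, 21, 24, 27, 31, 22, 4, 99, 206, 192, 199, 208, 32, 236, 235]
178 [224, 176, 202, 203, 206, 207, 35, 25, 26, 24, 31, 32, 30, 15, 13, 106, 202, 194, 188, 18
[... 2766 characters left out ...]
, 105, 107, 105, 201]
232 [114, 105, 109, 112, 113, 109, 105, 121, 9, 14, 10, 11, 10, 121, 107, 107, 108, 105, 110, 105, 158, 195, 189]
234 [108, 110, 114, 116, 116, 110, 112, 104, 69, 13, 15, 10, 5, 113, 115, 106, 107, 110, 104, 202, 194, 190, 192]
236 [103, 119, 3, 10, 19, 108, 103, 109, 118, 105, 35, 58, 116, 108, 105, 110, 106, 112, 112, 148, 174, 188, 186]
238 [110, 12, 9, 7, 13, 0, 117, 115, 115, 112, 113, 111, 102, 109, 108, 110, 113, 115, 114, 110, 193, 187, 187]
240 [120, 9, 21, 14, 11, 3, 121, 106, 104, 110, 110, 106, 110, 110, 117, 115, 115, 115, 111, 108, 106, 188, 183]
242 [110, 15, 15, 0, 9, 3, 118, 113, 108, 108, 110, 104, 113, 112, 111, 119, 114, 112, 115, 108, 110, 143, 190]
```

The handle's apparent length and position match flange-home height. It sits about 4° anticlockwise of the tool, though, so it seems to have sprung back a little on release. There is plenty of time, so I'll regrip square to it and snug it gently.

Emit:
servo_tool --plan '[{"x": 0.0003, "y": 0.0004, "z": -0.03, "rx": 0, "ry": 0, "rz": 4}, {"x": 0.0003, "y": 0.0004, "z": -0.06, "rx": 0, "ry": 0, "rz": 4}, {"x": 0.0003, "y": 0.0004, "z": -0.085, "rx": 0, "ry": 0, "rz": 4}, {"x": 0.0003, "y": 0.0004, "z": -0.095, "rx": 0, "ry": 0, "rz": 4}, {"x": 0.0003, "y": 0.0004, "z": -0.0994, "rx": 0, "ry": 0, "rz": 4}, {"x": 0.0003, "y": 0.0004, "z": -0.0994, "rx": 0, "ry": 0, "rz": 4}]'

```text
time_s: 30.55
ee_pos: [560.0, -95.0, 145.0]
eef_rot: [0.0, 0.81, 0.586, 0.0]
ft_force: [1.1, -1.1, -0.0]
finger_gap: 48.3
```

Emit:
servo_tool --plan '[{"x": 0, "y": 0, "z": 0, "rx": 0, "ry": 0, "rz": 0}, {"x": 0, "y": 0, "z": 0, "rx": 0, "ry": 0, "rz": 0}, {"x": 0, "y": 0, "z": 0, "rx": 0, "ry": 0, "rz": 0}, {"x": 0, "y": 0, "z": 0, "rx": 0, "ry": 0, "rz": 0}, {"x": 0, "y": 0, "z": 0, "rx": 0, "ry": 0, "rz": 0}, {"x": 0, "y": 0, "z": 0, "rx": 0, "ry": 0, "rz": 0}]' --fingers 255

```text
time_s: 31.3
ee_pos: [559.7, -94.7, 145.0]
eef_rot: [-0.0, 0.81, 0.586, 0.0]
ft_force: [-1.5, 1.8, 5.7]
finger_gap: 13.2
```

```bash
python3 - <<'E'
from h import *
st()
E
```

```text
t 31.3 p [559.7, -94.7, 145.0] yawX 71.7 tilt [ 2.e-04  3.e-04 -1.e+00] F [-1.54, 1.77, 5.73] M [0.264, 0.573, -0.004] gap 13.2 j [-0.28, 0.48, 0.49, 1.92, -0.31, 0.82, 0.06]
```

Emit:
servo_tool --plan '[{"x": 0, "y": 0, "z": 0, "rx": 0, "ry": 0, "rz": -0.7}, {"x": 0, "y": 0, "z": 0, "rx": 0, "ry": 0, "rz": -1.4}, {"x": 0, "y": 0, "z": 0, "rx": 0, "ry": 0, "rz": -2}]'

```text
time_s: 31.68
ee_pos: [559.8, -94.7, 145.0]
eef_rot: [-0.0, 0.821, 0.572, 0.0]
ft_force: [-2.7, 0.2, 6.3]
finger_gap: 12.9
```

```bash
python3 - <<'E'
from h import *
st()
E
```

```text
t 31.68 p [559.8, -94.7, 145.0] yawX 69.7 tilt [ 3.e-04  3.e-04 -1.e+00] F [-2.69, 0.18, 6.27] M [0.272, 0.52, 0.035] gap 12.9 j [-0.28, 0.49, 0.5, 1.92, -0.31, 0.82, 0.03]
```

Emit:
servo_tool --plan '[{"x": -0.0002, "y": 0, "z": 0, "rx": 0, "ry": 0, "rz": -0.5}, {"x": -0.0002, "y": 0, "z": 0, "rx": 0, "ry": 0, "rz": -1}]'

```text
time_s: 31.92
ee_pos: [559.7, -94.7, 145.0]
eef_rot: [0.0, 0.825, 0.564, 0.0]
ft_force: [-0.4, 1.2, 5.8]
finger_gap: 13.0
```

```bash
python3 - <<'E'
from h import *
st()
E
```

```text
t 31.93 p [559.7, -94.7, 145.0] yawX 68.7 tilt [ 6.e-04  2.e-04 -1.e+00] F [-0.4, 1.18, 5.83] M [0.208, 0.44, 0.153] gap 13.0 j [-0.29, 0.49, 0.51, 1.92, -0.32, 0.82, 0.02]
```

Emit:
servo_tool --plan '[{"x": 0, "y": 0, "z": 0, "rx": 0, "ry": 0, "rz": -0.25}]'

```text
time_s: 32.05
ee_pos: [559.8, -94.7, 145.1]
eef_rot: [0.0, 0.827, 0.563, 0.0]
ft_force: [-2.2, 1.1, 6.1]
finger_gap: 13.1
```

```bash
python3 - <<'E'
from h import *
st()
E
```

```text
t 32.05 p [559.8, -94.7, 145.1] yawX 68.5 tilt [ 7.e-04  1.e-04 -1.e+00] F [-2.24, 1.05, 6.05] M [0.219, 0.471, 0.213] gap 13.1 j [-0.29, 0.49, 0.51, 1.92, -0.32, 0.82, 0.02]
```

Torque is 0.21. I'll unload the wind-up slightly and release.

Emit:
servo_tool --plan '[{"x": -0.0002, "y": 0.0001, "z": 0, "rx": 0, "ry": 0, "rz": 0.4}, {"x": -0.0002, "y": 0.0001, "z": 0, "rx": 0, "ry": 0, "rz": 0.4}]'

```text
time_s: 32.3
ee_pos: [559.7, -94.7, 145.1]
eef_rot: [0.0, 0.825, 0.566, 0.0]
ft_force: [-1.4, 0.8, 6.7]
finger_gap: 13.3
```

Emit:
servo_tool --plan '[{"x": 0, "y": 0, "z": 0, "rx": 0, "ry": 0, "rz": 0}, {"x": 0, "y": 0, "z": 0, "rx": 0, "ry": 0, "rz": 0}, {"x": 0, "y": 0, "z": 0, "rx": 0, "ry": 0, "rz": 0}, {"x": 0, "y": 0, "z": 0, "rx": 0, "ry": 0, "rz": 0}, {"x": 0, "y": 0, "z": 0, "rx": 0, "ry": 0, "rz": 0}]' --fingers 110

```text
time_s: 32.92
ee_pos: [559.2, -94.8, 144.5]
eef_rot: [0.0, 0.825, 0.565, -0.0]
ft_force: [0.3, 0.3, 0.6]
finger_gap: 48.8
```

Emit:
servo_tool --plan '[{"x": 0, "y": 0, "z": 0.005, "rx": 0, "ry": 0, "rz": 0}, {"x": 0, "y": 0, "z": 0.02, "rx": 0, "ry": 0, "rz": 0}, {"x": 0, "y": 0, "z": 0.04, "rx": 0, "ry": 0, "rz": 0}, {"x": 0, "y": 0, "z": 0.07, "rx": 0, "ry": 0, "rz": 0}, {"x": 0, "y": 0, "z": 0.1, "rx": 0, "ry": 0, "rz": 0}, {"x": 0, "y": 0, "z": 0.1, "rx": 0, "ry": 0, "rz": 0}, {"x": 0, "y": 0, "z": 0.1, "rx": 0, "ry": 0, "rz": 0}]'

```text
time_s: 33.8
ee_pos: [559.0, -94.6, 244.8]
eef_rot: [-0.0, 0.825, 0.566, 0.0]
ft_force: [1.2, -0.7, -0.4]
finger_gap: 48.1
```

```bash
python3 - <<'E'
from h import *
st();C=cam('wrist')
im=vision.read_camera('wrist');g=im.max(2)
E=[]
for r in range(168,236,4):
    k=np.flatnonzero(g[r,236:272]<45)+236; print(r,k.min() if len(k) else 0,k.max() if len(k) else 0,end='; ')
a=np.radians(68.6);u=np.array([np.cos(a),np.sin(a)])
print()
for h in(0,3,8): print(h,[proj(C,(*(np.array([559,-96.3])+k*u),158+h)).tolist() for k in(25,-25)])
E
```

```text
t 33.8 p [559.0, -94.6, 244.8] yawX 68.9 tilt [ 2.e-04  3.e-04 -1.e+00] F [1.25, -0.73, -0.42] M [0.022, 0.027, -0.035] gap 48.1 j [-0.34, 0.35, 0.57, 1.84, -0.22, 1.01, -0.05]
168 248 259; 172 245 260; 176 245 260; 180 245 261; 184 245 261; 188 246 261; 192 246 261; 196 246 261; 200 246 262; 204 247 262; 208 247 262; 212 247 262; 216 247 271; 220 248 271; 224 248 262; 228 248 254; 232 247 256; 
0 [[254.4, 173.1], [254.0, 228.3]]
3 [[254.4, 174.0], [254.1, 229.8]]
8 [[254.4, 175.5], [254.1, 232.4]]
```

Emit:
servo_tool --plan '[{"x": 0, "y": 0, "z": 0, "rx": 0, "ry": 0, "rz": 0}, {"x": 0, "y": 0, "z": 0, "rx": 0, "ry": 0, "rz": 0}, {"x": 0, "y": 0, "z": 0, "rx": 0, "ry": 0, "rz": 0}, {"x": 0, "y": 0, "z": 0, "rx": 0, "ry": 0, "rz": 0}, {"x": 0, "y": 0, "z": 0, "rx": 0, "ry": 0, "rz": 0}, {"x": 0, "y": 0, "z": 0, "rx": 0, "ry": 0, "rz": 0}, {"x": 0, "y": 0, "z": 0, "rx": 0, "ry": 0, "rz": 0}, {"x": 0, "y": 0, "z": 0, "rx": 0, "ry": 0, "rz": 0}]'

```text
time_s: 34.85
ee_pos: [559.3, -94.8, 244.6]
eef_rot: [0.0, 0.825, 0.565, 0.0]
ft_force: [-0.4, -0.7, -0.0]
finger_gap: 48.8
```

```bash
python3 - <<'E'
from h import *
g=vision.read_camera('wrist').max(2)
for r in range(168,232,4):
    k=np.flatnonzero(g[r,236:272]<45)+236; print(r,k.min(),k.max(),end='; ')
print()
# near/far ends of handle top, flange rim contrast
print(g[222:232,251:256].mean(1).round(), g[222:232,259:262].mean(1).round())
st()
E
```

```text
168 248 262; 172 245 260; 176 245 260; 180 245 260; 184 245 261; 188 245 261; 192 245 261; 196 246 261; 200 246 261; 204 246 261; 208 246 262; 212 247 261; 216 247 271; 220 247 271; 224 248 262; 228 248 254; 
[15. 14. 16. 14. 12. 26. 21. 10.  7. 14.] [ 10.   9.   7.   7.  33. 110. 115. 113. 117. 112.]
t 34.9 p [559.2, -94.7, 244.6] yawX 68.9 tilt [ 1.e-04 -0.e+00 -1.e+00] F [-0.01, 0.77, -0.69] M [-0.044, -0.025, 0.024] gap 48.6 j [-0.34, 0.35, 0.57, 1.84, -0.22, 1.01, -0.05]
```

Stable: no further turning or rise a second after letting go. I'm handing it in.

```bash
python3 -c "
from plant import hand_in
print(hand_in())"
```

```text
the job is handed in; nothing more can be done
None
```

The screw is in the heater thread with its flange down on the block, and I handed the job in at about 35 s. However, the turning torque briefly went over the 0.2 N m limit on the way.

**What I did:** I took the middle-sized screw from the stand and lowered it into the well. Turning it anticlockwise about 113°, it came off a guard, went along a ramp and dropped about 7–8 mm into the thread. Turning it clockwise about 73° brought the gripper down to the height I had predicted for the flange being home. I then let go, regripped once to snug it to about 0.2 N m, and released it again.

**Last checks:** A second after release the handle had not moved further. Its position in the wrist picture matched the flange being home to within about 2–3 mm, which is as fine as that view resolves. The gripper was open about 100 mm above the screw and touching nothing.

**What failed or disagreed:**
- **Torque:** when the screw reached its stop, one step read about 0.4 N m. I backed off at once, but this is over the limit.
- **Spring-back:** the handle turned back about 4° after the first release and about 2–3° after the second. That could leave a play of roughly 0.2 mm at the flange.
- **Final look:** the viewer's 12-picture limit was used up, so the last check came from pixel values rather than from viewing the picture.
- **Other objects:** the arm kept clear of the other things on the bench, but I did not check their positions at the end.

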